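# Fill the heel tray and hold the heat box open

### The job

Finish the tray for the heat box: set the three loose heel blocks down, cement side up, in the empty front row, one in the middle of each compartment, square to the tray and round end the same way as the row already laid. Only once the tray is full, raise the heat box's hood to 50 degrees, no wider so that the warmth stays in, and finish while still holding it there with the gripper so that I can slide the tray in; the hood falls shut if you let go. Do not drop the blocks or the hood, leave the tray and the laid blocks where they are, and leave the tin, the cup and the awl alone.

Things in the scene. Friction and masses are not known exactly. Their poses are not given: they have to be found in the camera images.
- tray: loose aluminium tray, 146 (its x) x 230 mm (y), floor 6 mm thick, rim 14 mm high; origin under its centre, x away from the robot. Wires, tops 9.3 mm above the bench, part it into 2 rows of 3, pitch 66 mm in x, 72 mm in y. The far row (x = +33 mm) holds three blocks, each mid-compartment, square, round end to tray +x; the near row (x = -33 mm) is empty
- heel_1_mid (a point): rubber-and-leather heel block, seen from above a D: 40 mm long (its x), 34 mm wide (its y, two flat parallel sides), 22 mm high, 45 g; black rubber tread below, brown leather layers, tan cement film on top. The point is the block's centre, 11 mm above its underside; its x axis points to the round end, z up
- heel_1_round (a point): the outermost point of the round end of that block, 20 mm from its centre along its x, 11 mm above its underside
- heel_2_mid (a point): rubber-and-leather heel block, seen from above a D: 40 mm long (its x), 34 mm wide (its y, two flat parallel sides), 22 mm high, 45 g; black rubber tread below, brown leather layers, tan cement film on top. The point is the block's centre, 11 mm above its underside; its x axis points to the round end, z up
- heel_2_round (a point): the outermost point of the round end of that block, 20 mm from its centre along its x, 11 mm above its underside
- heel_3_mid (a point): rubber-and-leather heel block, seen from above a D: 40 mm long (its x), 34 mm wide (its y, two flat parallel sides), 22 mm high, 45 g; black rubber tread below, brown leather layers, tan cement film on top. The point is the block's centre, 11 mm above its underside; its x axis points to the round end, z up
- heel_3_round (a point): the outermost point of the round end of that block, 20 mm from its centre along its x, 11 mm above its underside
- cell_1 (a point): centre of the left (tray +y) compartment of the tray's front row (the empty row, nearer the robot), on the tray's floor, 6 mm above the bench; axes as the tray's
- cell_1_round (a point): where the tip of the round end belongs in that compartment, 20 mm from its centre towards tray +x, on the tray's floor
- cell_2 (a point): centre of the middle compartment of the tray's front row (the empty row, nearer the robot), on the tray's floor, 6 mm above the bench; axes as the tray's
- cell_2_round (a point): where the tip of the round end belongs in that compartment, 20 mm from its centre towards tray +x, on the tray's floor
- cell_3 (a point): centre of the right (tray -y) compartment of the tray's front row (the empty row, nearer the robot), on the tray's floor, 6 mm above the bench; axes as the tray's
- cell_3_round (a point): where the tip of the round end belongs in that compartment, 20 mm from its centre towards tray +x, on the tray's floor
- hood (a joint): angle of the heat box's hood in rad: 0 shut, grows as the front edge rises (50 degrees = 0.873), stop at 1.75. It has no stay or spring: hood 0.7 kg, falls shut when let go; lifting it at the handle takes about 3 N (masses vary by some 30 %)
- hood_handle (a point): middle of the hood's black handle bar: round, 12 mm thick, 136 mm long, parallel to the hinge, 45 mm in front of the hood's front face (39 mm clear behind it), on thin posts 65 mm either side of the middle. Hood shut: 87 mm above the bench, 260 mm in front of the hinge axis and 26 mm above it. y runs along the bar; turns with the hood
- hood_hinge (a point): middle of the hood's hinge axis, at the back of the heat box, 61 mm above the bench; x points to the box's back, y along the axis. Does not turn with the hood
- heat_box: blue sheet-metal heat box, fixed to the bench: 210 mm deep (its x, pointing to its back) and 280 mm wide (y); base 60 mm high, top of the shut hood 113 mm above the bench; origin under its centre, front with the controls towards the robot
- laid_1: heel block already on the tray, far row, left; origin at the centre of its underside
- laid_2: the same, middle
- laid_3: the same, right
- tape_tin: bystander: low green-and-brown open tin of tacks, 78 mm across, 41 mm high; origin under its centre
- coffee_cup: bystander: red paper cup with a black lid, 95 mm across, 174 mm high; origin under its centre
- awl: bystander: short awl lying down, brown wooden haft and steel point, 152 mm long; origin under its middle

How it is judged:
On the way, in this order (a step that is already met when the one before it is completed fails the run):
1. the three blocks lie in the front row of the tray, released (horizontal distance between any of heel_1_round, heel_2_round, heel_3_round and cell_1_round below 0.01 m and horizontal distance between any of heel_1_round, heel_2_round, heel_3_round and cell_2_round below 0.01 m and horizontal distance between any of heel_1_round, heel_2_round, heel_3_round and cell_3_round below 0.01 m and angle between the x axis of each of heel_1_mid, heel_2_mid, heel_3_mid and the x axis of tray, either way round below 0.16 rad and z of each of heel_1_mid, heel_2_mid, heel_3_mid in the frame of tray below 0.0195 m and angle between each of heel_1_mid, heel_2_mid, heel_3_mid's own z axis and vertical below 0.1 rad and contact force between each of heel_1, heel_2, heel_3 and the fingers below 0.05 N), for 0.3 s.
2. the hood is held open at 50 degrees (value of joint hood between 0.768 and 0.977 rad and contact force between the fingers and hood above 0.5 N and velocity of joint hood between -0.1 and 0.1 rad/s), for 0.5 s.
At the end, for the whole second after the job is handed in: Each front compartment holds one resting block, flat, cement up, within 0.16 rad of square, the tip of its round end within 10 mm of its place; tray and laid blocks moved under 20 mm; hood still at 50 degrees, 6 either way, carried by the gripper's fingers (all of step 2 and horizontal distance between any of heel_1_round, heel_2_round, heel_3_round and cell_1_round below 0.01 m and horizontal distance between any of heel_1_round, heel_2_round, heel_3_round and cell_2_round below 0.01 m and horizontal distance between any of heel_1_round, heel_2_round, heel_3_round and cell_3_round below 0.01 m and angle between the x axis of each of heel_1_mid, heel_2_mid, heel_3_mid and the x axis of tray, either way round below 0.16 rad and z of each of heel_1_mid, heel_2_mid, heel_3_mid in the frame of tray below 0.0195 m and angle between each of heel_1_mid, heel_2_mid, heel_3_mid's own z axis and vertical below 0.1 rad and linear speed of each of heel_1, heel_2, heel_3 below 0.03 m/s and distance of each of laid_1, laid_2, laid_3, tray from where it was at the start of the episode below 0.02 m); the arm keeps its last pose, push and grip.
It fails at once if the hood is opened before the tray is full (value of joint hood above 0.12 rad and not (horizontal distance between any of heel_1_round, heel_2_round, heel_3_round and cell_1_round below 0.01 m and horizontal distance between any of heel_1_round, heel_2_round, heel_3_round and cell_2_round below 0.01 m and horizontal distance between any of heel_1_round, heel_2_round, heel_3_round and cell_3_round below 0.01 m and angle between the x axis of each of heel_1_mid, heel_2_mid, heel_3_mid and the x axis of tray, either way round below 0.16 rad and z of each of heel_1_mid, heel_2_mid, heel_3_mid in the frame of tray below 0.0195 m and angle between each of heel_1_mid, heel_2_mid, heel_3_mid's own z axis and vertical below 0.1 rad)).
It fails at once if the hood is swung wider than 62 degrees (value of joint hood above 1.082 rad).
It fails at once if the hood is dropped (velocity of joint hood below -1.3 rad/s).
It fails at once if a block is dropped ((linear speed of heel_1 above 0.7 m/s and contact force between heel_1 and the fingers below 0.02 N) or (linear speed of heel_2 above 0.7 m/s and contact force between heel_2 and the fingers below 0.02 N) or (linear speed of heel_3 above 0.7 m/s and contact force between heel_3 and the fingers below 0.02 N)).
It fails at once if the tray, a laid block, the tin, the cup or the awl are shifted (distance of any of tray, laid_1, laid_2, laid_3, tape_tin, coffee_cup, awl from where it was at the start of the episode above 0.02 m).
It also fails if it takes over 72 s, if anything falls off the work surface, if the arm or the gripper's body presses on something with over 40 N, if the wrist force passes 120 N, or if a joint passes its speed limit or range.

### The arm

A 6-joint arm with a two-finger parallel gripper is mounted at the origin on a cart in front of the work surface, level with it; the furniture and walls round the work are solid. World frame = base frame: x ahead of the robot, y to its left, z up, the work surface at z = 0. Lengths are in m, angles in rad, forces in N, time in s.
With the tool pointing down it reaches from about 0.3 to 0.775 m from the base axis. Payload 14.6 kg.
Tool frame: the origin (TCP) lies where the fingers leave the gripper's body, on its centre line; the fingertips stand 97 mm ahead of it and the grasp point (between the pads) lies 78 mm ahead of it (ctrl.finger_overhang is the distance from the TCP to the fingertips, in m); z points along the fingers, y is the direction in which the jaws open and shut (so a half turn about z gives the same grasp; the last joint's range is limited). The gripper opens to 94 mm and grips with 3 to 60 N. Pads are 16 mm wide; open, the fingers measure 119 mm over their backs; the gripper's body (75 mm by 177 mm) begins 78 mm behind the grasp point.
Start: joints at [1.251, 0.3, 1.521, -0, 1.321, -0.067], TCP at [0.138, 0.533, 0.303] pointing down, gripper open.
Joint ranges: [-3.03, 3.03], [-0.79, 2.21], [0.23, 2.52], [-1.04, 4.18], [0, 3.07], [-2.55, 2.55]. Speed limits (rad/s): [2.22, 2.22, 2.57, 3.14, 3.14, 3.14].

### API

Orientations are given as [roll, pitch, yaw] about the fixed x, y, z axes, in that order (R = Rz(yaw) Ry(pitch) Rx(roll)).
In Python, from station import ctrl, imaging, hand_in gives the robot as it stands.
- The arm moves only by the shell command python3 -m pendant 'ROWS' [FORCE]. ROWS is JSON, a list of rows, each a list of 7 numbers: the shift along the tool's x, y, z normalised to -1 to 1, where 1 is 120 mm, then the turn, a rotation vector about the tool's x, y, z normalised to -1 to 1, where 1 is 30 degrees, then the closure, from -1 (fully open) to 1 (shut). A call has 1 to 10 rows; each row shifts and turns the commanded pose from where the row before left it, along the tool's axes as they then stand; what a row does not reach is not made up. A row lasts 1/12 s, in which the tool goes at most 41.7 mm and 7.16 degrees, less where a joint would pass 70% of its speed; a pose out of reach is approached as far as the arm can. A call with a number of a shift or a turn outside -1 to 1 is refused whole. A call with a gripper value outside its range is refused whole. The fingers move at their own pace and stop on an object; FORCE is the grip in N (left out, the last holds). Time passes only in rows, so rows that do not move let the fingers close. It gives the time, the measured TCP pose, the force and the opening at its end, in the units of the state.
- ctrl.get_obs(): the state, without advancing time (a new reading comes with each control period).
- imaging.camera(name): name is "scene" or "side" or "wrist"; returns a dict with "image" (420x560x3 uint8, red, green, blue), "mtx" (3x3 intrinsics, pixels), "rvec" (rotation vector, rad) and "tvec" (3), from world to camera coordinates, as OpenCV has them. Camera axes: x right, y down, z forward; pixel columns grow to the right and rows downward; lengths in m; the calibration is good to about 2 mm. The wrist camera is an equidistant fisheye: a pixel r from the principal point sees the ray r / f radians off the axis. A picture is of the moment at which its call begins. There is no depth.
- hand_in(): hands the job in, once; it reports no verdict.
The state is a dict: "time_s": time; "qpos": joint angles; "joint_vel": joint speeds; "tau": joint torques, N m; "ee_pos": TCP position; "eef_rot": TCP orientation; "force": force on the tool from outside, world axes, zero at the start; "moment": the same for the moment, N m; "grip_width": finger opening in m.
Only numpy, scipy, OpenCV 4.12 (cv2) and the standard library are available. Lean on these libraries where they do the work, as an engineer would, in place of code of your own. Each camera call takes 0.05 s, during which the arm holds its last target.

## Working session

There is one attempt and no reset: what is moved stays moved. The work goes in short steps, Python scripts to look and compute and a shell command to move; the robot and the scene stay as the last step left them, time stands still between calls to the robot, and variables do not carry over. Pictures are saved under pics/ and viewed, and the job is handed in when it is done.

```bash
ls; mkdir -p pics
python3 - <<'E'
from station import ctrl, imaging
import cv2
print(ctrl.get_obs()); print(ctrl.finger_overhang)
for n in ["scene","side","wrist"]:
    c=imaging.camera(n); cv2.imwrite(f"pics/{n}0.png",c["image"][:,:,::-1]); print(n,c["mtx"].tolist(),c["rvec"],c["tvec"])
E
```

```text
pics
{'time_s': 0.0, 'qpos': array([ 1.25140203e+00,  3.00494219e-01,  1.52154666e+00,  2.74134781e-05,
        1.32065298e+00, -6.66042104e-02]), 'joint_vel': array([-0.00197284,  0.00123571,  0.00145249, -0.00019136,  0.00014627,
        0.00056452]), 'tau': array([-7.88272810e-04, -5.31800008e+01, -3.52737951e+01,  7.08070910e-02,
        2.44584319e-02, -7.28276336e-05]), 'ee_pos': array([0.13751842, 0.53239694, 0.30208814]), 'eef_rot': array([-3.14049565e+00, -9.97847707e-05,  2.88879571e+00]), 'force': array([0.38082858, 0.15750327, 0.56316487]), 'moment': array([ 0.01300698,  0.01324806, -0.05538568]), 'grip_width': 0.0939537553615518}
0.0972
scene [[477.8248788257222, 0.0, 276.6065245088023], [0.0, 477.8248788257222, 206.56141721739303], [0.0, 0.0, 1.0]] [ 0.87891562 -2.55357263  1.04298803] [0.44936334 0.31957707 1.04060715]
side [[398.5391538813645, 0.0, 280.8628032058685], [0.0, 398.5391538813645, 216.39537886660045], [0.0, 0.0, 1.0]] [ 0.15701415 -2.81095689  1.32778993] [0.57900422 0.11481764 1.00131132]
wrist [[325.19226210127806, 0.0, 275.93145462854085], [0.0, 325.19226210127806, 202.8826247734493], [0.0, 0.0, 1.0]] [-2.3185337  -1.79483091 -0.2295481 ] [-0.55046587 -0.02594859  0.3898964 ]
```

View pics/scene0.png

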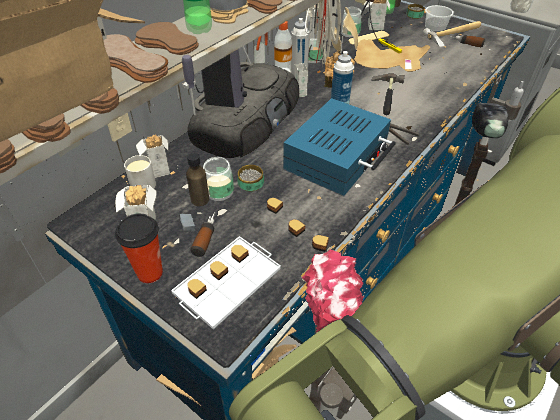

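View pics/side0.png

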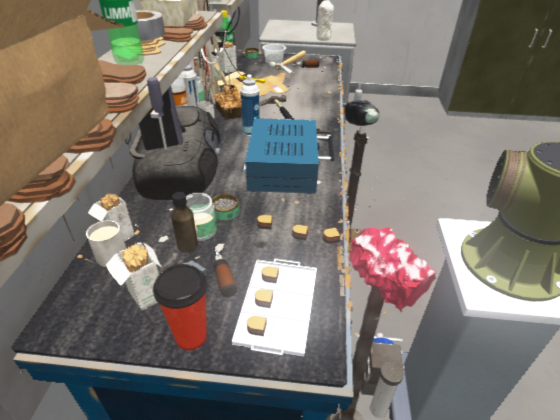

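View pics/wrist0.png

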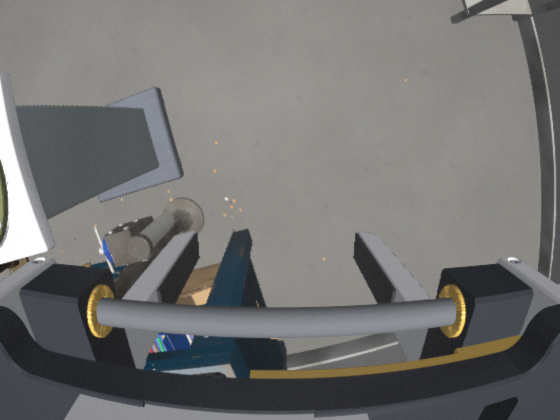

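```bash
cat > h.py <<'E'
import numpy as np, cv2
from station import ctrl, imaging
from scipy.spatial.transform import Rotation as Ro
def cam(n,save=None):
    c=imaging.camera(n); c["n"]=n
    c["R"]=cv2.Rodrigues(np.array(c["rvec"],float))[0]; c["t"]=np.array(c["tvec"],float).ravel()
    c["o"]=-c["R"].T@c["t"]
    if save: cv2.imwrite(save,c["image"][:,:,::-1])
    return c
def proj(c,P):
    P=np.atleast_2d(np.array(P,float)); X=P@c["R"].T+c["t"]; K=np.array(c["mtx"])
    if c["n"]=="wrist":
        r=np.hypot(X[:,0],X[:,1])+1e-12; th=np.arctan2(r,X[:,2]); s=th/r
        u=X[:,:2]*s[:,None]
    else: u=X[:,:2]/X[:,2:]
    return u@np.diag([K[0,0],K[1,1]])+K[:2,2]
def ray(c,uv):
    uv=np.atleast_2d(np.array(uv,float)); K=np.array(c["mtx"]); x=(uv-K[:2,2])/[K[0,0],K[1,1]]
    if c["n"]=="wrist":
        th=np.linalg.norm(x,axis=1); d=np.c_[x*(np.sin(th)/(th+1e-12))[:,None],np.cos(th)]
    else: d=np.c_[x,np.ones(len(x))]
    d/=np.linalg.norm(d,axis=1)[:,None]
    return d@c["R"]
def plane(c,uv,z):
    d=ray(c,uv); return c["o"]+d*((z-c["o"][2])/d[:,2])[:,None]
def tri(obs):
    A=np.zeros((3,3));b=np.zeros(3);L=[]
    for c,uv in obs:
        d=ray(c,uv)[0]; M=np.eye(3)-np.outer(d,d); A+=M;b+=M@c["o"];L.append((M,c["o"]))
    p=np.linalg.solve(A,b); return p,[np.linalg.norm(M@(p-o))*1000 for M,o in L]
E
python3 - <<'E'
from h import *
np.set_printoptions(precision=3,suppress=True)
for n in ["scene","side","wrist"]:
    c=cam(n); print(n,c["o"]); print(proj(c,[[0,0,0],[.1375,.532,.302],[.1375,.532,.205],[.5,0,0],[.5,.3,0],[.5,-.3,0]]))
# Detect tan tops
for n,box in [("scene",(180,190,330,300)),("side",(240,205,345,340))]:
    c=cam(n); im=c["image"]; hsv=cv2.cvtColor(im,cv2.COLOR_RGB2HSV)
    m=cv2.inRange(hsv,(12,90,150),(28,255,255)); mm=np.zeros_like(m); x0,y0,x1,y1=box; mm[y0:y1,x0:x1]=m[y0:y1,x0:x1]
    nn,l,st,ce=cv2.connectedComponentsWithStats(mm)
    for i in range(1,nn):
        if st[i,4]>15: print(n,st[i],ce[i],plane(c,ce[i],.022))
    x=im[y0:y1,x0:x1,::-1]; cv2.imwrite(f"pics/{n}_crop.png",cv2.resize(x,None,fx=5,fy=5,interpolation=cv2.INTER_NEAREST)[:600,:800])
E
```

```text
scene [0.046 0.671 0.967]
[[482.945 353.304]
 [287.628 487.4  ]
 [286.461 507.092]
 [297.632 244.532]
 [219.92  324.279]
 [357.242 183.359]]
side [0.516 0.757 0.715]
[[511.316 262.095]
 [662.454 417.368]
 [611.152 454.358]
 [312.318 245.416]
 [305.976 347.433]
 [316.35  180.555]]
wrist [0.067 0.551 0.384]
[[-34.372 188.258]
 [272.937 355.594]
 [274.165 245.544]
 [ 78.517 408.24 ]
 [200.788 408.706]
 [  4.237 398.475]]
scene [267 198  15  10 101] [273.713 202.04 ] [[ 0.634 -0.068  0.022]]
scene [289 219  16  12 122] [295.615 224.23 ] [[ 0.536 -0.038  0.022]]
scene [313 235  15  11 126] [320.   239.69] [[ 0.454 -0.034  0.022]]
scene [231 245  17  12 128] [238.367 250.008] [[0.598 0.123 0.022]]
scene [210 261  17  14 145] [217.297 267.007] [[0.603 0.195 0.022]]
scene [188 279  17  14 159] [195.05  284.987] [[0.608 0.267 0.022]]
scene [298 283   9  15  58] [302.414 290.086] [[0.398 0.121 0.022]]
side [257 215  15   8 106] [264.566 218.443] [[ 0.634 -0.067  0.022]]
side [293 225  15   9 113] [300.239 228.85 ] [[ 0.535 -0.036  0.022]]
side [324 228  16   9 117] [331.179 232.179] [[ 0.453 -0.033  0.022]]
side [337 254   5  16  46] [339.109 261.543] [[0.434 0.072 0.022]]
side [248 322  10   7  27] [251.185 325.481] [[0.615 0.276 0.022]]
```

View pics/scene_crop.png

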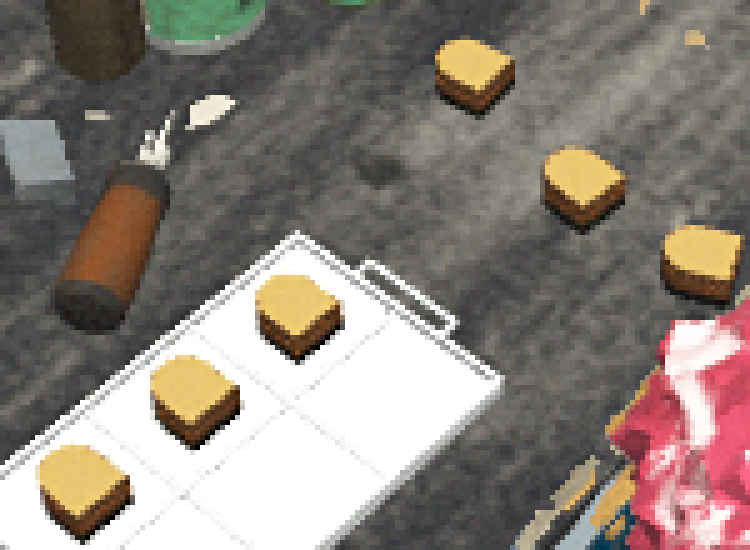

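View pics/side_crop.png

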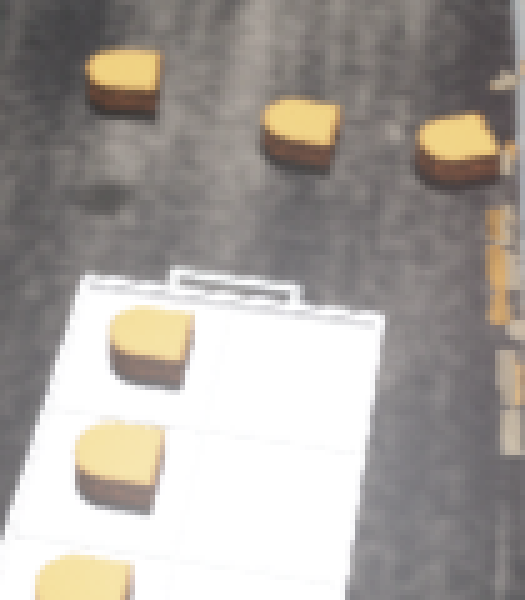

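```bash
cat >> h.py <<'E'
np.set_printoptions(precision=4,suppress=True)
def step(dp,rv_world=None,yaw=None):
    """print tool-unit shift for world shift dp from measured pose, and yaw turn"""
    o=ctrl.get_obs(); R=Ro.from_euler('xyz',o["eef_rot"]).as_matrix()
    print("t",round(o["time_s"],2),"pos",o["ee_pos"],"rot",o["eef_rot"],"w",o["grip_width"],"F",o["force"])
    return R.T@np.array(dp)/.12
E
python3 - <<'E'
from h import *
s=cam("scene"); d=cam("side"); w=cam("wrist")
print(tri([(s,(333,282)),(d,(390,262))]), tri([(s,(333,255)),(d,(390,235))]),tri([(s,(333,315)),(d,(395,300))]))
print("wrist axis",w["R"][2], ray(w,(276,203)))
# rows: cup, tin, awl
print("cup top",tri([(s,(137,229)),(d,(181,285))]))
print("handle guess",tri([(s,(376,155)),(d,(326,146))]))
for p in [(389,140),(358,166)]: print(plane(s,p,.087))
for p in [(330,133),(330,158)]: print(plane(d,p,.087))
print("tin",plane(s,(250,172),.041),"awl", plane(s,(204,238),.01))
x=s["image"][100:215,260:420,::-1]; cv2.imwrite("pics/box_s.png",cv2.resize(x,None,fx=5,fy=5))
x=d["image"][105:205,235:355,::-1]; cv2.imwrite("pics/box_d.png",cv2.resize(x,None,fx=6,fy=6))
E
```

```text
(array([0.33  , 0.104 , 0.0788]), [np.float64(9.094673560538778), np.float64(9.094673560538746)]) (array([0.3435, 0.0945, 0.1525]), [np.float64(10.864165301476348), np.float64(10.864165301476488)]) (array([ 0.3058,  0.1295, -0.0113]), [np.float64(14.207175959143882), np.float64(14.207175959143935)])
wrist axis [ 0.2437 -0.0619 -0.9679] [[ 0.2441 -0.0617 -0.9678]]
cup top (array([0.7359, 0.2995, 0.1602]), [np.float64(1.8743905684563513), np.float64(1.8743905684562112)])
handle guess (array([ 0.4771, -0.3411,  0.0987]), [np.float64(4.058267993124286), np.float64(4.058267993124324)])
[[ 0.4839 -0.4349  0.087 ]]
[[ 0.495  -0.2757  0.087 ]]
[[ 0.4664 -0.4586  0.087 ]]
[[ 0.465  -0.2978  0.087 ]]
tin [[ 0.7531 -0.108   0.041 ]] awl [[0.7029 0.1407 0.01  ]]
```

View pics/box_s.png

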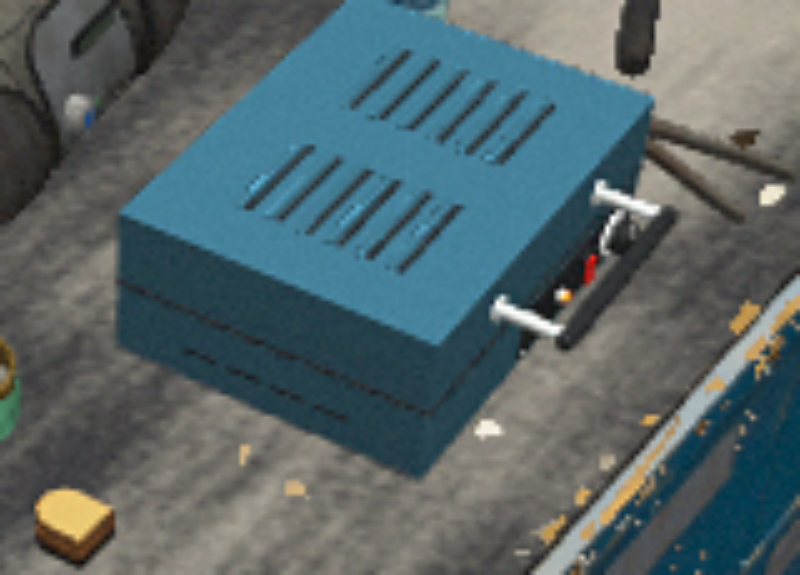

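View pics/box_d.png

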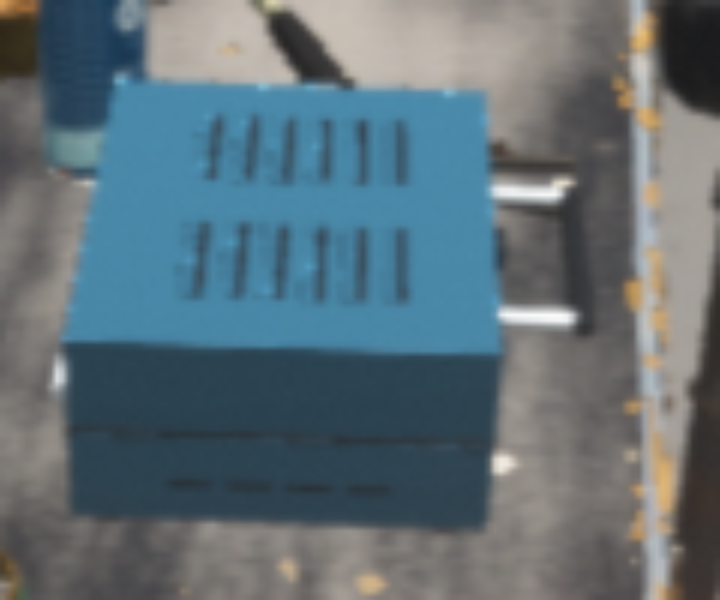

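```bash
python3 -m pendant '[[0,0,-0.2,0,0,-0.161,-1],[0,0,-0.2,0,0,-0.161,-1],[0,0,-0.2,0,0,-0.161,-1],[-0.2,-0.24,0,0,0,0,-1],[-0.2,-0.24,0,0,0,0,-1],[-0.2,-0.24,0,0,0,0,-1],[-0.2,-0.24,0,0,0,0,-1],[-0.2,-0.24,0,0,0,0,-1],[-0.2,-0.24,0,0,0,0,-1],[-0.2,-0.24,0,0,0,0,-1]]' && python3 -m pendant '[[-0.2,-0.24,0,0,0,0,-1],[-0.2,-0.24,0,0,0,0,-1],[-0.2,-0.24,0,0,0,0,-1],[-0.2,-0.24,0,0,0,0,-1],[-0.2,-0.24,0,0,0,0,-1],[-0.2,-0.24,0,0,0,0,-1],[-0.2,-0.24,0,0,0,0,-1],[-0.2,-0.24,0,0,0,0,-1],[0,0,0,0,0,0,-1],[0,0,0,0,0,0,-1]]'
python3 - <<'E'
from h import *
step([0,0,0])
w=cam("wrist","pics/w1.png"); print(w["o"],w["R"][2])
E
```

```text
time_s: 1.38
ee_pos: [0.3063, 0.3293, 0.3749]
eef_rot: [3.141, 0.0, -3.141]
force: [1.0, -0.2, -0.1]
grip_width: 0.094
time_s: 2.22
ee_pos: [0.4982, 0.0993, 0.3742]
eef_rot: [-3.142, -0.001, 3.139]
force: [-0.6, -0.5, 0.1]
grip_width: 0.094
t 2.22 pos [0.4982 0.0993 0.3742] rot [-3.1415 -0.0009  3.1389] w 0.09400040314857998 F [-0.5853 -0.4732  0.0718]
[0.4258 0.0999 0.4561] [ 0.2509  0.0003 -0.968 ]
```

View pics/w1.png

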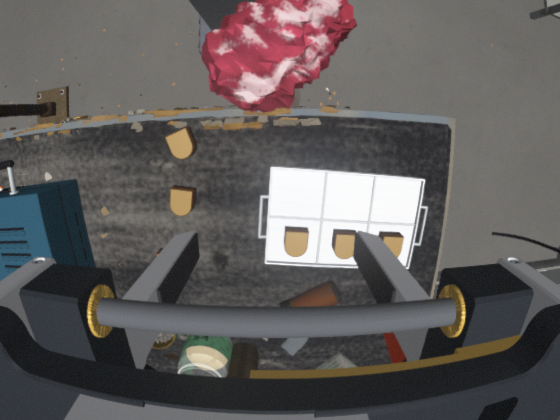

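```bash
cat >> h.py <<'E'
def blocks(c,z,box=None,amin=60,hs=((12,90,120),(28,255,255))):
    hsv=cv2.cvtColor(c["image"],cv2.COLOR_RGB2HSV); m=cv2.inRange(hsv,*hs)
    if box is not None:
        q=np.zeros_like(m); x0,y0,x1,y1=box; q[y0:y1,x0:x1]=m[y0:y1,x0:x1]; m=q
    m=cv2.morphologyEx(m,cv2.MORPH_OPEN,np.ones((3,3)))
    out=[]
    for k in cv2.findContours(m,cv2.RETR_EXTERNAL,cv2.CHAIN_APPROX_NONE)[0]:
        if cv2.contourArea(k)<amin: continue
        # area-weighted moments on plane
        P=plane(c,k[:,0].astype(float),z)[:,:2]
        rect=cv2.minAreaRect((P*1000).astype(np.float32)); b=cv2.boxPoints(rect)
        M=cv2.moments((P*1000).astype(np.float32).reshape(-1,1,2)); cen=np.array([M['m10']/M['m00'],M['m01']/M['m00']])
        e=[b[1]-b[0],b[2]-b[1]]; l=max(e,key=np.linalg.norm); l=l/np.linalg.norm(l)
        bc=b.mean(0)
        if l@(bc-cen)<0: l=-l
        out.append(dict(px=k[:,0].mean(0),cen=cen/1000,bc=bc/1000,size=sorted(map(np.linalg.norm,e)),ang=np.degrees(np.arctan2(l[1],l[0])),cont=P))
    return out
E
python3 - <<'E'
from h import *
w=cam("wrist"); s=cam("scene"); d=cam("side")
for c,box in [(w,(100,100,460,320)),(s,(180,190,335,300)),(d,(240,205,337,340))]:
    for b in blocks(c,.022,box): print(c["n"],b["px"].round(),"cen",b["cen"],"bc",b["bc"],np.round(b["size"],1),round(b["ang"],1))
for c,th in [(w,200),(s,200),(d,200)]:
    g=c["image"].min(axis=2); m=(g>th).astype(np.uint8)*255
    m=cv2.morphologyEx(m,cv2.MORPH_CLOSE,np.ones((5,5))); m=cv2.morphologyEx(m,cv2.MORPH_OPEN,np.ones((9,9)))
    for k in cv2.findContours(m,cv2.RETR_EXTERNAL,cv2.CHAIN_APPROX_NONE)[0]:
        if cv2.contourArea(k)>3000:
            h=cv2.convexHull(k)[:,0].astype(float); P=plane(c,h,.014)[:,:2]; r=cv2.minAreaRect((P*1000).astype(np.float32)); print(c["n"],"tray",r, cv2.contourArea(k)); print(cv2.boxPoints(r).tolist())
E
```

```text
wrist [393. 243.] cen [0.6015 0.2773] bc [0.6046 0.2743] [27.8 30.4] -91.7
wrist [344. 245.] cen [0.6038 0.2003] bc [0.6045 0.2003] [29.4 35.7] -4.9
wrist [294. 243.] cen [0.5995 0.1275] bc [0.5991 0.1284] [28.9 34.2] 179.7
wrist [179. 201.] cen [ 0.5363 -0.0359] bc [ 0.5371 -0.036 ] [31.6 38. ] -4.9
wrist [179. 144.] cen [ 0.4544 -0.0319] bc [ 0.4556 -0.0314] [32.5 38.4] 20.6
wrist [241. 126.] cen [0.4318 0.0552] bc [0.4318 0.0548] [ 8.4 51. ] -88.4
wrist [167. 112.] cen [ 0.4098 -0.0504] bc [ 0.4104 -0.0483] [ 8.4 53.2] 86.4
wrist [277. 112.] cen [0.4138 0.1034] bc [0.4134 0.1027] [ 9.4 31.7] -90.0
scene [195. 285.] cen [0.6082 0.2673] bc [0.6089 0.267 ] [31.2 37.6] -8.9
scene [217. 267.] cen [0.6034 0.195 ] bc [0.6039 0.1954] [31.6 36.4] -0.1
scene [238. 250.] cen [0.5976 0.1228] bc [0.599  0.1227] [31.5 36.6] -4.8
scene [320. 240.] cen [ 0.4532 -0.0337] bc [ 0.4534 -0.033 ] [33.8 36.4] 33.8
scene [296. 224.] cen [ 0.5355 -0.0379] bc [ 0.5359 -0.0387] [32.6 38.5] -16.1
scene [273. 202.] cen [ 0.6343 -0.0676] bc [ 0.6354 -0.0679] [30.6 36.7] 3.1
side [331. 232.] cen [ 0.4556 -0.032
[... 607 characters left out ...]
1816406, 78.66009521484375], [632.0160522460938, 68.2113037109375], [649.978515625, 320.76171875], [503.06951904296875, 331.21051025390625]]
side tray ((568.416015625, 201.08831787109375), (253.76724243164062, 147.81341552734375), 85.90949249267578) 4432.0
[[485.6466979980469, 79.79984283447266], [633.0835571289062, 69.25598907470703], [651.185302734375, 322.3768005371094], [503.74847412109375, 332.920654296875]]
side tray ((50.56552505493164, 18.994720458984375), (217.923828125, 324.03387451171875), 0.5493934154510498) 3274.0
[[-59.94489669799805, 179.9594268798828], [-56.83787155151367, -144.05955505371094], [161.07594299316406, -141.96998596191406], [157.9689178466797, 182.0489959716797]]
```

```bash
python3 -m pendant '[[-0.06,-0.225,0.2,0,0,0,-1],[-0.06,-0.225,0.2,0,0,0,-1],[-0.06,-0.225,0.2,0,0,0,-1],[-0.06,-0.225,0.2,0,0,0,-1],[-0.06,-0.225,0.2,0,0,0,-1],[0,0,0.2,0,0,0,-1],[0,0,0,0,0,0,-1],[0,0,0,0,0,0,-1]]'
python3 - <<'E'
from h import *
step([0,0,0])
w=cam("wrist","pics/w2.png"); print(w["o"],w["R"][2])
for b in blocks(w,.022,(80,30,480,300),200): print(b["px"].round(),"cen",b["cen"],"bc",b["bc"],np.round(b["size"],1),round(b["ang"],1))
E
```

```text
time_s: 3.08
ee_pos: [0.5333, -0.0336, 0.2307]
eef_rot: [3.141, -0.002, -3.141]
force: [0.4, 0.6, 0.4]
grip_width: 0.0942
t 3.08 pos [ 0.5333 -0.0336  0.2307] rot [ 3.1413 -0.0015 -3.1406] w 0.09420861912907458 F [0.3712 0.6352 0.3791]
[ 0.4609 -0.0333  0.3127] [ 0.2503  0.0016 -0.9682]
[243. 290.] cen [ 0.6286 -0.0668] bc [ 0.6283 -0.067 ] [21.5 31.7] -88.7
[429. 259.] cen [0.5991 0.1306] bc [0.6004 0.1307] [31.8 37.5] -4.2
[272. 202.] cen [ 0.5367 -0.0362] bc [ 0.538  -0.0364] [32.2 38. ] -7.3
[276. 112.] cen [ 0.4546 -0.0322] bc [ 0.4559 -0.0317] [32.5 38.4] 20.6
[363.  93.] cen [0.4338 0.0457] bc [0.4338 0.0467] [ 7.5 50.3] 91.9
[403.  77.] cen [0.4159 0.0854] bc [0.416  0.0859] [11.8 38.1] 87.7
[154.  75.] cen [ 0.4139 -0.1466] bc [ 0.4137 -0.1467] [ 8.4 59.9] -95.3
[249.  69.] cen [ 0.4141 -0.0581] bc [ 0.4147 -0.0561] [ 8.3 60.5] 88.0
```

View pics/w2.png

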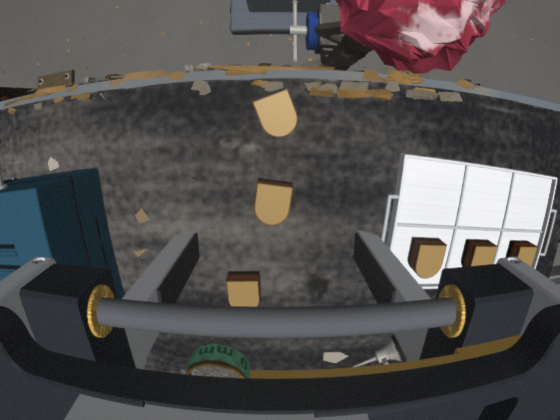

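```bash
python3 -m pendant '[[-0.035,-0.023,0.1,0,0,0.233,-1],[0,0,0.25,0,0,0,-1],[0,0,0.25,0,0,0,-1],[0,0,0.25,0,0,0,-1],[0,0,0.15,0,0,0,-1],[0,0,0.07,0,0,0,-1],[0,0,0,0,0,0,-1],[0,0,0,0,0,0,-1]]'
python3 - <<'E'
from h import *
w=cam("wrist","pics/w3.png"); s=cam("scene"); d=cam("side"); step([0,0,0])
bs=[b for b in blocks(s,.022,(260,190,335,250))]; bd=[b for b in blocks(d,.022,(240,205,337,245))]
for b in blocks(w,.022,(150,30,400,330),200): print(b["px"].round(),"bc",b["bc"],np.round(b["size"],1),round(b["ang"],1))
for b in bs: print("s",b["px"],b["bc"])
for b in bd: print("d",b["px"],b["bc"])
print("C tri",tri([(s,(320,239.69)),(d,(331.18,232.18))]),"A",tri([(s,(273.7,202)),(d,(264.57,218.44))]),"B",tri([(s,(295.6,224.2)),(d,(300.24,228.85))]))
E
```

```text
time_s: 3.8
ee_pos: [0.5386, -0.0367, 0.104]
eef_rot: [-3.142, 0.002, 3.021]
force: [0.9, -0.2, 0.5]
grip_width: 0.0941
t 3.95 pos [ 0.5386 -0.0371  0.1041] rot [-3.1416  0.0029  3.0201] w 0.09385379934167357 F [-0.6284  0.6304 -0.0213]
[275. 248.] bc [ 0.5376 -0.0367] [32.6 38. ] -7.7
[257. 110.] bc [ 0.459 -0.038] [23.5 43.9] -127.5
[333.  55.] bc [0.4363 0.0062] [ 6.9 20.8] 86.4
[380.  52.] bc [0.4361 0.0301] [ 7.9 23.1] -88.4
[197.  38.] bc [ 0.4188 -0.0621] [ 8.6 46.1] -91.0
s [320.4872 239.8718] [ 0.4533 -0.033 ]
s [295.5882 224.2059] [ 0.5366 -0.0389]
d [330.6667 232.2222] [ 0.4563 -0.0321]
d [264.5946 218.5946] [ 0.6357 -0.0668]
C tri (array([ 0.4535, -0.0335,  0.0217]), [np.float64(0.23800126162127622), np.float64(0.2380012616213935)]) A (array([ 0.6345, -0.0692,  0.0205]), [np.float64(0.2095894248144094), np.float64(0.2095894248144058)]) B (array([ 0.5353, -0.0379,  0.0214]), [np.float64(0.8127565634953564), np.float64(0.8127565634952995)])
```

View pics/w3.png

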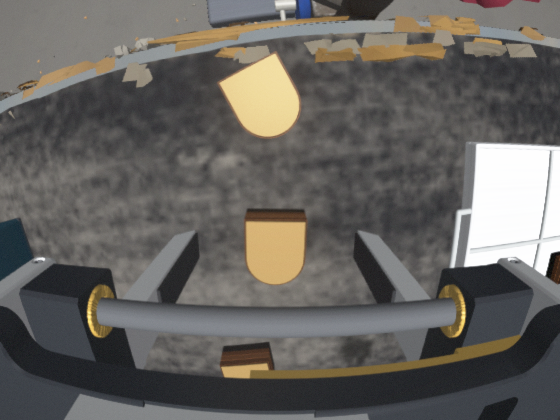

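```bash
python3 -m pendant '[[0,0,0.012,0,0,0,1],[0,0,0,0,0,0,1],[0,0,0,0,0,0,1],[0,0,0,0,0,0,1],[0,0,0,0,0,0,1],[0,0,0,0,0,0,1],[0,0,0,0,0,0,1],[0,0,0,0,0,0,1]]' 25
python3 - <<'E'
from h import *
w=cam("wrist","pics/w4.png"); step([0,0,0])
for b in blocks(w,.022,(150,130,400,330),200): print(b["px"].round(),"bc",b["bc"],np.round(b["size"],1),round(b["ang"],1))
E
```

```text
time_s: 4.62
ee_pos: [0.5378, -0.0372, 0.1008]
eef_rot: [-3.142, -0.0, 3.02]
force: [0.4, 0.7, -0.0]
grip_width: 0.0441
t 4.67 pos [ 0.5378 -0.0372  0.1008] rot [ 3.1416 -0.0001  3.0197] w 0.03997172906497058 F [-0.2941 -0.4889  0.5935]
[276. 251.] bc [ 0.5377 -0.0366] [32.  37.5] -7.0
[268. 133.] bc [ 0.4721 -0.0325] [ 4.  20.6] 82.8
```

```bash
python3 -m pendant '[[0,0,0,0,0,0,1],[0,0,0,0,0,0,1],[0,0,-0.1,0,0,0,1],[0,0,-0.2,0,0,0,1],[0,0,-0.2,0,0,-0.1,1],[0,0,0,0,0,0,1]]'
python3 - <<'E'
from h import *
w=cam("wrist","pics/w5.png"); o=ctrl.get_obs()
print(step(np.array([.5306,.1320,.15])-o["ee_pos"]), step(np.array([.5378,-.0372,.15])-o["ee_pos"]))
E
```

```text
time_s: 5.17
ee_pos: [0.5393, -0.0374, 0.1659]
eef_rot: [-3.141, 0.007, 3.075]
force: [0.3, -0.8, 0.2]
grip_width: 0.0336
t 5.22 pos [ 0.5387 -0.0373  0.1637] rot [-3.1413  0.0046  3.0725] w 0.03392854298546849 F [ 0.2273 -0.8937 -1.3853]
t 5.22 pos [ 0.5387 -0.0373  0.1637] rot [-3.1413  0.0046  3.0725] w 0.03392854298546849 F [ 0.2273 -0.8937 -1.3853]
[0.1653 1.4028 0.1126] [0.008  0.0003 0.1138]
```

View pics/w5.png

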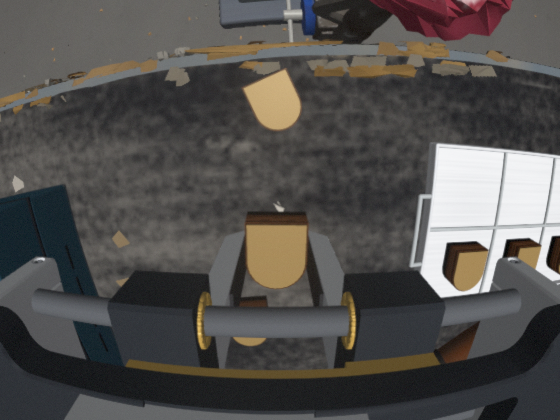

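```bash
python3 -m pendant '[[0.032,0.28,0,0,0,0,1],[0.032,0.28,0,0,0,0,1],[0.032,0.28,0,0,0,0,1],[0.032,0.28,0,0,0,0,1],[0.032,0.28,0,0,0,0,1],[0,0,0.1,0,0,0,1],[0,0,0,0,0,0,1],[0,0,0,0,0,0,1],[0,0,0,0,0,0,1]]'
python3 - <<'E'
from h import *
w=cam("wrist","pics/w6.png"); o=ctrl.get_obs()
print(step(np.array([.5306,.1320,.107])-o["ee_pos"]))
for b in blocks(w,o["ee_pos"][2]-.0788,(150,130,400,330),200): print(b["px"].round(),"bc",b["bc"],np.round(b["size"],1),round(b["ang"],1))
E
```

```text
time_s: 5.97
ee_pos: [0.5304, 0.1307, 0.1487]
eef_rot: [-3.141, -0.001, 3.071]
force: [-0.8, -0.1, -0.7]
grip_width: 0.0339
t 6.02 pos [0.5305 0.1306 0.1489] rot [-3.1415 -0.0002  3.0704] w 0.03340649879965137 F [ 0.0206 -0.1758  0.0546]
[0.0001 0.0116 0.3495]
[277. 301.] bc [0.5572 0.13  ] [ 7.6 24.2] -94.1
[276. 251.] bc [0.5301 0.1314] [31.7 37.4] -4.1
```

View pics/w6.png

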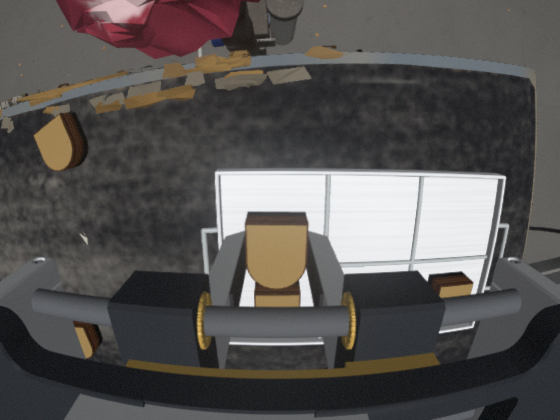

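Run:
```python
from h import *
w=cam("wrist"); T=np.array([.5685,.2015]); a=np.radians(-3.95); R=np.array([[np.cos(a),-np.sin(a)],[np.sin(a),np.cos(a)]])
for px,z in [((216,172),.014),((503,177),.014),((328,185),.0093),((420,185),.0093),((325,230),.0093),((415,250),.0093),((370,262),.0093),((450,260),.0093)]:
    p=plane(w,px,z)[0,:2]; print(px,p,"tray",R.T@(p-T))
x=w["image"][160:360,190:530,::-1]; cv2.imwrite("pics/w6c.png",cv2.resize(x,None,fx=2.3,fy=2.3))
```

```text
(216, 172) [0.4898 0.0932] tray [-0.0711 -0.1134]
(503, 177) [0.506  0.3176] tray [-0.0704  0.1116]
(328, 185) [0.5053 0.1697] tray [-0.0608 -0.0361]
(420, 185) [0.5096 0.2402] tray [-0.0614  0.0345]
(325, 230) [0.5385 0.1665] tray [-0.0275 -0.037 ]
(415, 250) [0.5618 0.2389] tray [-0.0093  0.0369]
(370, 262) [0.5678 0.2013] tray [-0.0007 -0.0003]
(450, 260) [0.575  0.2733] tray [0.0016 0.0721]
```

View pics/w6c.png

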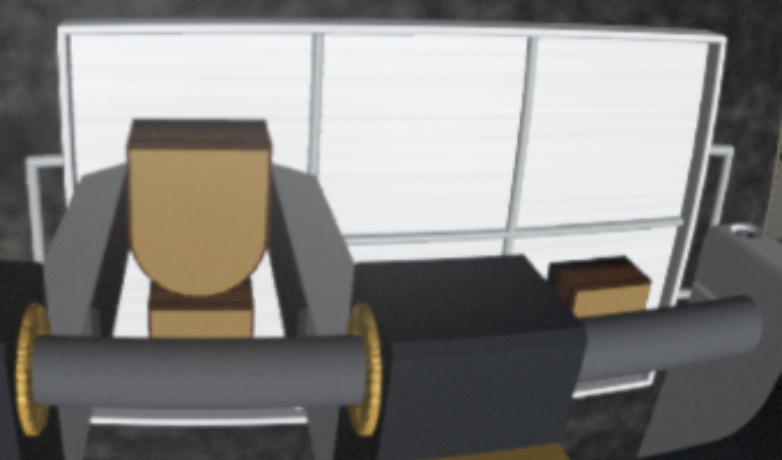

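```bash
python3 -m pendant '[[0,0.008,0.12,0,0,0,1],[0,0,0.12,0,0,0,1],[0,0,0.07,0,0,0,1],[0,0,0.03,0,0,0,1],[0,0,0,0,0,0,1],[0,0,0,0,0,0,1]]'
python3 - <<'E'
from h import *
w=cam("wrist","pics/w7.png"); o=ctrl.get_obs()
print(step(np.array([.5306,.1320,.107])-o["ee_pos"]))
for b in blocks(w,.028,(150,130,400,330),200): print(b["px"].round(),"bc",b["bc"],np.round(b["size"],1),round(b["ang"],1))
E
```

```text
time_s: 6.57
ee_pos: [0.5307, 0.1325, 0.1085]
eef_rot: [3.142, 0.0, 3.072]
force: [0.5, -0.2, -0.1]
grip_width: 0.0337
t 6.62 pos [0.5307 0.1326 0.1087] rot [3.1414 0.0009 3.0718] w 0.03336291098864629 F [-0.687   0.3404  0.6015]
[ 0.0007 -0.0048  0.0141]
[276. 251.] bc [0.531  0.1331] [32.  37.3] -4.2
```

```bash
python3 -m pendant '[[0,0,0.015,0,0,0,1],[0,0,0,0,0,0,1],[0,0,0,0,0,0,0.6],[0,0,0,0,0,0,0.2],[0,0,0,0,0,0,0],[0,0,0,0,0,0,0],[0,0,0,0,0,0,0],[0,0,-0.1,0,0,0,0],[0,0,-0.3,0,0,0,-0.1],[0,0,-0.3,0,0,0,-0.2]]'
python3 - <<'E'
from h import *
o=ctrl.get_obs()
w=cam("wrist","pics/w8.png")
print(step(np.array([.4557,-.0317,.18])-o["ee_pos"]))
for b in blocks(w,.028,(100,100,450,300),200): print(b["px"].round(),"bc",b["bc"],np.round(b["size"],1),round(b["ang"],1))
E
```

```text
time_s: 7.45
ee_pos: [0.5298, 0.1326, 0.191]
eef_rot: [-3.141, -0.003, 3.072]
force: [1.1, 0.1, 0.0]
grip_width: 0.0548
t 7.5 pos [0.5321 0.133  0.1991] rot [3.1396 0.008  3.0721] w 0.05585636880767494 F [2.0914 0.5705 7.5553]
[ 0.5213 -1.4086  0.0848]
[275. 286.] bc [0.5938 0.1274] [25.8 31.9] -94.0
[276. 213.] bc [0.5312 0.1336] [30.9 35.4] -4.9
```

View pics/w8.png

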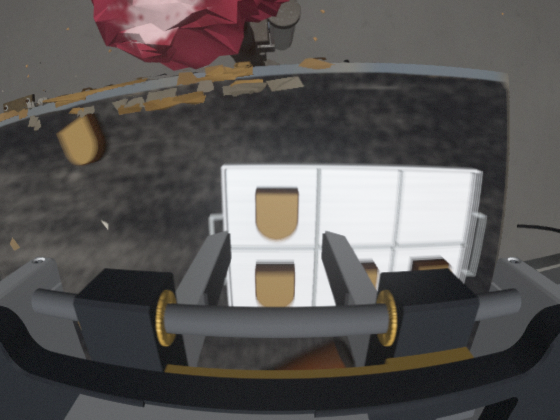

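```bash
python3 -m pendant '[[0.104,-0.282,0,0,0,0,-0.2],[0.104,-0.282,0,0,0,0,-0.2],[0.104,-0.282,0,0,0,0,-0.2],[0.104,-0.282,0,0,0,0,-0.2],[0.104,-0.282,0,0,0,0,-0.2],[0,0,0,0,0,-0.205,-0.2],[0,0,0,0,0,-0.205,-0.2],[0,0,0,0,0,-0.205,-0.2],[0,0,0,0,0,-0.205,-0.2],[0,0,0,0,0,0,-0.2]]' && python3 -m pendant '[[0,0,0,0,0,0,-0.2]]'
python3 - <<'E'
from h import *
o=ctrl.get_obs()
w=cam("wrist","pics/w9.png")
for b in blocks(w,.022,(150,100,400,300),200): print(b["px"].round(),"bc",b["bc"],np.round(b["size"],1),round(b["ang"],1))
print(step(np.array([.4560,-.0317,.1005])-o["ee_pos"]))
E
```

```text
time_s: 8.33
ee_pos: [0.4565, -0.0319, 0.1909]
eef_rot: [-3.141, 0.001, -2.777]
force: [0.6, 1.8, -0.4]
grip_width: 0.0564
time_s: 8.42
ee_pos: [0.4564, -0.0318, 0.1907]
eef_rot: [-3.141, 0.0, -2.785]
force: [-0.4, -0.0, 0.6]
grip_width: 0.0568
[276. 215.] bc [ 0.4619 -0.0304] [26.  33.5] 105.8
[372. 212.] bc [0.4291 0.0447] [ 9.5 51.1] -87.7
[287. 148.] bc [ 0.4063 -0.039 ] [ 11.1 106.5] 89.1
[172. 110.] bc [ 0.4073 -0.1379] [ 8.7 39.6] -96.7
t 8.47 pos [ 0.4564 -0.0317  0.1906] rot [-3.1414  0.0004 -2.7855] w 0.056317595619582946 F [-0.3071 -0.2852 -0.0423]
[0.0035 0.0021 0.7516]
```

View pics/w9.png

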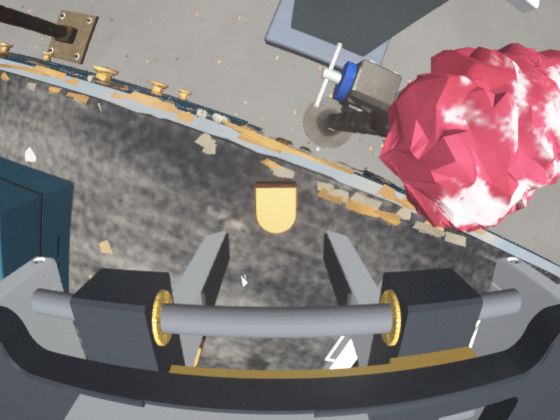

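Run:
```python
from h import *
cs=[cam("wrist"),cam("side"),cam("scene")]
g=np.stack(np.meshgrid(np.arange(.2,.5,.01),np.arange(-.05,.25,.01),np.arange(-.1,.24,.01),indexing='ij'),-1).reshape(-1,3)
ok=np.ones(len(g),bool)
for c in cs:
    im=c["image"]; hsv=cv2.cvtColor(im,cv2.COLOR_RGB2HSV)
    m=cv2.inRange(hsv,(165,60,60),(180,255,255))|cv2.inRange(hsv,(0,100,100),(5,255,255)); m=cv2.morphologyEx(m,cv2.MORPH_CLOSE,np.ones((15,15)))
    if c["n"]!="wrist":cv2.imwrite(f"pics/m_{c['n']}.png",m)
    if c["n"]=="scene":
        cv2.imwrite("pics/s9.png",im[:,:,::-1])
        continue
    u=proj(c,g).round().astype(int); inb=(u[:,0]>=0)&(u[:,0]<560)&(u[:,1]>=0)&(u[:,1]<420)
    r=np.ones(len(g),bool); r[inb]=m[u[inb,1],u[inb,0]]>0; ok&=r
h=g[ok]; print(len(h),h.min(0),h.max(0))
for z in np.unique(h[:,2].round(3)):
    q=h[np.abs(h[:,2]-z)<.002]; print(z,q[:,:2].min(0),q[:,:2].max(0))
```

```text
4918 [ 0.2  -0.05 -0.1 ] [0.43 0.24 0.23]
-0.1 [ 0.2  -0.05] [0.3 0.1]
-0.09 [ 0.2  -0.05] [0.31 0.11]
-0.08 [ 0.2  -0.05] [0.31 0.11]
-0.07 [ 0.2  -0.05] [0.33 0.12]
-0.06 [ 0.2  -0.05] [0.35 0.13]
-0.05 [ 0.2  -0.05] [0.36 0.14]
-0.04 [ 0.2  -0.05] [0.36 0.14]
-0.03 [ 0.2  -0.05] [0.37 0.16]
-0.02 [ 0.2  -0.05] [0.38 0.16]
-0.01 [ 0.2  -0.05] [0.39 0.17]
-0.0 [ 0.2  -0.05] [0.39 0.18]
0.01 [ 0.21 -0.04] [0.4  0.18]
0.02 [0.23 0.03] [0.4  0.19]
0.03 [0.23 0.02] [0.4 0.2]
0.04 [0.24 0.02] [0.41 0.21]
0.05 [0.24 0.02] [0.41 0.22]
0.06 [0.24 0.02] [0.41 0.22]
0.07 [0.24 0.01] [0.41 0.24]
0.08 [0.24 0.01] [0.41 0.24]
0.09 [0.24 0.01] [0.4  0.24]
0.1 [0.25 0.02] [0.4  0.24]
0.11 [0.25 0.04] [0.4  0.24]
0.12 [0.26 0.05] [0.41 0.24]
0.13 [0.26 0.06] [0.42 0.24]
0.14 [0.27 0.07] [0.42 0.24]
0.15 [0.27 0.08] [0.43 0.24]
0.16 [0.27 0.1 ] [0.43 0.24]
0.17 [0.28 0.11] [0.43 0.24]
0.18 [0.28 0.12] [0.43 0.24]
0.19 [0.28 0.13] [0.43 0.24]
0.2 [0.3  0.14] [0.43 0.24]
0.21 [0.32 0.16] [0.43 0.24]
0.22 [0.33 0.17] [0.43 0.24]
0.23 [0.33 0.18] [0.43 0.24]
```

View pics/s9.png

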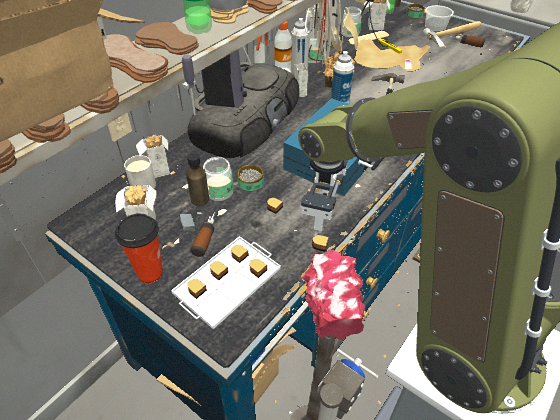

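Run:
```python
from h import *
cs=[cam("wrist"),cam("side"),cam("scene")]
g=np.stack(np.meshgrid(np.arange(.2,.5,.01),np.arange(-.05,.25,.01),np.arange(-.1,.24,.01),indexing='ij'),-1).reshape(-1,3)
ok=np.ones(len(g),bool)
for c in cs:
    im=c["image"]; hsv=cv2.cvtColor(im,cv2.COLOR_RGB2HSV)
    m=cv2.inRange(hsv,(165,60,60),(180,255,255))|cv2.inRange(hsv,(0,100,100),(5,255,255)); m=cv2.morphologyEx(m,cv2.MORPH_CLOSE,np.ones((15,15)))
    u=proj(c,g).round().astype(int); inb=(u[:,0]>=0)&(u[:,0]<560)&(u[:,1]>=0)&(u[:,1]<420)
    r=np.ones(len(g),bool); r[inb]=m[u[inb,1],u[inb,0]]>0; ok&=r
h=g[ok]
for z in np.unique(h[:,2].round(3)):
    q=h[np.abs(h[:,2]-z)<.002]; print(z,q[:,:2].min(0),q[:,:2].max(0))
o=ctrl.get_obs(); R=Ro.from_euler('xyz',o["eef_rot"]).as_matrix()
q=h[h[:,2]>.095]; L=(q-[.456,-.0317,.1])@R
d=np.maximum(np.abs(L[:,:2])-[.0375,.0885],0); i=np.argmin(np.hypot(*d.T)); print("min clearance",np.hypot(*d[i]),q[i],L[i])
```

```text
-0.1 [0.28 0.07] [0.3  0.08]
-0.09 [0.28 0.07] [0.31 0.1 ]
-0.08 [0.27 0.07] [0.31 0.11]
-0.07 [0.26 0.06] [0.33 0.12]
-0.06 [0.25 0.05] [0.35 0.13]
-0.05 [0.25 0.05] [0.36 0.13]
-0.04 [0.25 0.05] [0.36 0.14]
-0.03 [0.25 0.04] [0.37 0.16]
-0.02 [0.25 0.04] [0.38 0.16]
-0.01 [0.24 0.04] [0.39 0.17]
-0.0 [0.24 0.03] [0.39 0.18]
0.01 [0.24 0.03] [0.4  0.18]
0.02 [0.24 0.03] [0.4  0.19]
0.03 [0.24 0.02] [0.41 0.19]
0.04 [0.24 0.02] [0.41 0.2 ]
0.05 [0.24 0.02] [0.41 0.21]
0.06 [0.24 0.02] [0.41 0.21]
0.07 [0.24 0.01] [0.41 0.21]
0.08 [0.24 0.01] [0.41 0.22]
0.09 [0.24 0.02] [0.4  0.22]
0.1 [0.25 0.03] [0.4  0.23]
0.11 [0.25 0.04] [0.4  0.23]
0.12 [0.26 0.05] [0.38 0.23]
0.13 [0.26 0.06] [0.38 0.23]
0.14 [0.27 0.07] [0.37 0.23]
0.15 [0.27 0.08] [0.38 0.24]
0.16 [0.27 0.1 ] [0.38 0.24]
0.17 [0.28 0.11] [0.37 0.24]
0.18 [0.28 0.12] [0.37 0.24]
0.19 [0.28 0.13] [0.36 0.24]
0.2 [0.3  0.14] [0.36 0.24]
0.21 [0.32 0.17] [0.35 0.23]
0.22 [0.34 0.2 ] [0.34 0.21]
0.23 [0.34 0.22] [0.34 0.22]
min clearance 0.010003055376812463 [0.38 0.04 0.1 ] [ 0.046   0.0938 -0.    ]
```

```bash
python3 -m pendant '[[-0.01,0.002,0.2,0,0,0,-0.2],[0,0,0.25,0,0,0,-0.2],[0,0,0.15,0,0,0,-0.2],[0,0,0.06,0,0,0,-0.2],[0,0,0,0,0,0,-0.2]]'
python3 - <<'E'
from h import *
o=ctrl.get_obs()
w=cam("wrist","pics/w10.png")
for b in blocks(w,.022,(150,100,400,330),200,((8,90,100),(28,255,255))): print(b["px"].round(),"bc",b["bc"],np.round(b["size"],1),round(b["ang"],1))
print(step(np.array([.4560,-.0317,.1005])-o["ee_pos"]))
E
```

```text
time_s: 9.18
ee_pos: [0.4569, -0.0311, 0.1098]
eef_rot: [3.14, -0.002, -2.782]
force: [0.0, -0.9, 1.2]
grip_width: 0.0565
[393. 309.] bc [0.4709 0.0557] [11.  35.1] 48.7
[160. 308.] bc [ 0.5231 -0.0864] [11.2 33.6] -8.9
[386. 239.] bc [0.4286 0.0269] [ 8.2 22. ] 91.9
[350. 226.] bc [0.4275 0.0031] [ 7.  20.2] 88.1
[274. 240.] bc [ 0.4539 -0.0327] [33.5 42.1] 20.6
[287. 157.] bc [ 0.4053 -0.041 ] [ 11.  104.5] 89.5
t 9.23 pos [ 0.4575 -0.0311  0.1111] rot [ 3.1412 -0.0007 -2.7821] w 0.05620899773902782 F [-0.467  -0.7656  0.9082]
[ 0.0089 -0.0024  0.0778]
```

View pics/w10.png

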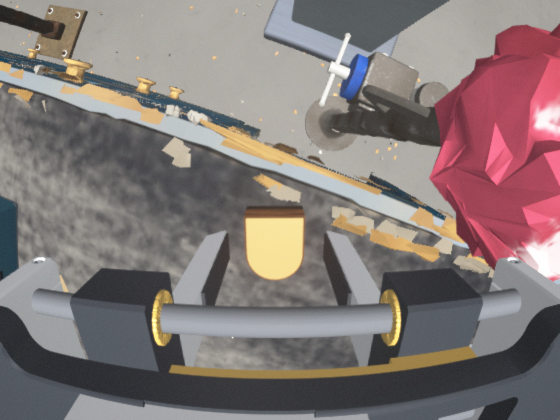

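```bash
python3 -m pendant '[[0.008,0,0.08,0,0,0,-0.2],[0,0,0,0,0,0,1],[0,0,0,0,0,0,1],[0,0,0,0,0,0,1],[0,0,0,0,0,0,1],[0,0,0,0,0,0,1],[0,0,0,0,0,0,1],[0,0,0,0,0,0,1],[0,0,0,0,0,0,1]]' 25
python3 - <<'E'
from h import *
w=cam("wrist","pics/w11.png")
o=ctrl.get_obs()
for b in blocks(w,.022,(150,100,400,330),200,((8,90,100),(28,255,255))): print(b["px"].round(),"bc",b["bc"],np.round(b["size"],1),round(b["ang"],1))
print(step(np.array([.5356,.2038,.17])-o["ee_pos"]))
E
```

```text
time_s: 9.98
ee_pos: [0.4568, -0.0315, 0.1018]
eef_rot: [-3.141, 0.001, -2.782]
force: [-0.9, 0.4, 7.0]
grip_width: 0.0342
[350. 311.] bc [0.4754 0.0231] [ 7.5 28.3] 40.4
[202. 308.] bc [ 0.5041 -0.0594] [ 7.6 23.8] 4.1
[387. 243.] bc [0.4281 0.0249] [ 7.9 18.8] 87.4
[353. 230.] bc [0.4271 0.0027] [ 7.  20.3] 89.2
[276. 244.] bc [ 0.4533 -0.0324] [33.8 42.4] 20.6
[288. 158.] bc [ 0.404  -0.0413] [ 11.  103.2] 91.3
t 10.03 pos [ 0.4568 -0.0315  0.1019] rot [-3.1412  0.0007 -2.7818] w 0.03361392753335915 F [-0.4415  0.0685  6.4263]
[-1.3056  1.6038 -0.5675]
```

```bash
python3 -m pendant '[[0,0,-0.1,0,0,0,1],[0,0,-0.25,0,0,0,1],[0,0,-0.25,0,0,0,1],[0,0,0,0,0,0.2047,1],[0,0,0,0,0,0.2047,1],[0,0,0,0,0,0.2047,1],[0,0,0,0,0,0.2047,1],[0,0,0,0,0,0,1],[-0.0743,0.286,0,0,0,0,1],[-0.0743,0.286,0,0,0,0,1]]' && python3 -m pendant '[[-0.0743,0.286,0,0,0,0,1],[-0.0743,0.286,0,0,0,0,1],[-0.0743,0.286,0,0,0,0,1],[-0.0743,0.286,0,0,0,0,1],[-0.0743,0.286,0,0,0,0,1],[0,0,0.15,0,0,0,1],[0,0,0,0,0,0,1],[0,0,0,0,0,0,1],[0,0,0,0,0,0,1]]'
python3 - <<'E'
from h import *
w=cam("wrist","pics/w12.png")
o=ctrl.get_obs()
for b in blocks(w,o["ee_pos"][2]-.0798,(150,100,400,330),200): print(b["px"].round(),"bc",b["bc"],np.round(b["size"],1),round(b["ang"],1))
print(step(np.array([.5356,.2038,.108])-o["ee_pos"]))
E
```

```text
time_s: 10.87
ee_pos: [0.4792, 0.0357, 0.1735]
eef_rot: [-3.142, 0.0, 3.074]
force: [0.9, -0.1, -0.3]
grip_width: 0.0338
time_s: 11.62
ee_pos: [0.5353, 0.2031, 0.1558]
eef_rot: [-3.141, -0.0, 3.073]
force: [-0.2, 0.3, -0.0]
grip_width: 0.0339
[276. 298.] bc [0.5614 0.2019] [10.3 24.3] 86.1
[276. 248.] bc [0.5337 0.2038] [31.6 37.4] -3.8
[176. 224.] bc [0.515  0.1507] [24.2 28.5] -5.5
t 11.67 pos [0.5355 0.2031 0.1561] rot [3.1415 0.0004 3.0728] w 0.033460533933687066 F [ 0.5012 -0.2499 -0.368 ]
[-0.0004  0.0061  0.4012]
```

View pics/w12.png

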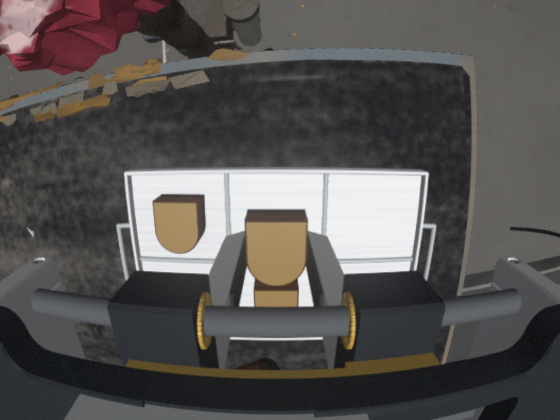

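```bash
python3 -m pendant '[[-0.012,0.006,0.13,0,0,0,1],[0,0,0.13,0,0,0,1],[0,0,0.08,0,0,0,1],[0,0,0.04,0,0,0,1],[0,0,0.015,0,0,0,1],[0,0,0,0,0,0,1],[0,0,0,0,0,0,1]]'
python3 - <<'E'
from h import *
w=cam("wrist","pics/w13.png")
o=ctrl.get_obs()
for b in blocks(w,.028,(150,100,400,330),200): print(b["px"].round(),"bc",b["bc"],np.round(b["size"],1),round(b["ang"],1))
print(step(np.array([.5356,.2038,.108])-o["ee_pos"]))
E
```

```text
time_s: 12.25
ee_pos: [0.5371, 0.2045, 0.1088]
eef_rot: [3.141, 0.001, 3.073]
force: [0.3, 0.6, 0.4]
grip_width: 0.0337
[276. 248.] bc [0.5359 0.2051] [31.9 37. ] -3.9
[162. 246.] bc [0.5282 0.142 ] [16.1 32.5] 168.2
t 12.3 pos [0.5371 0.2046 0.1087] rot [3.1412 0.001  3.0727] w 0.03387064277012869 F [-0.1057  0.1378 -1.252 ]
[ 0.0121 -0.0071  0.0062]
```

```bash
python3 -m pendant '[[0,0,0.006,0,0,0,1],[0,0,0,0,0,0,0.6],[0,0,0,0,0,0,0.2],[0,0,0,0,0,0,0],[0,0,0,0,0,0,0],[0,0,0,0,0,0,0],[0,0,-0.1,0,0,0,0],[0,0,-0.3,0,0,0,-0.1],[0,0,-0.3,0,0,0,-0.2],[0,0,0,0,0,0,-0.2]]' && python3 -c "
from h import *
w=cam('wrist','pics/w14.png');step([0,0,0])" && python3 -m pendant '[[-0.122,-0.275,0,0,0,0,-0.2],[-0.122,-0.275,0,0,0,0,-0.2],[-0.122,-0.275,0,0,0,0,-0.2],[-0.122,-0.275,0,0,0,0,-0.2],[-0.122,-0.275,0,0,0,0,-0.2],[-0.122,-0.275,0,0,0,0,-0.2],[-0.122,-0.275,0,0,0,0,-0.2],[-0.122,-0.275,0,0,0,0,-0.2],[0,0,0,0,0,0,-0.2],[0,0,0,0,0,0,-0.2]]'
python3 - <<'E'
from h import *
w=cam("wrist","pics/w15.png")
o=ctrl.get_obs()
for b in blocks(w,.022,(150,100,400,330),200): print(b["px"].round(),"bc",b["bc"],np.round(b["size"],1),round(b["ang"],1))
step([0,0,0])
E
```

```text
time_s: 13.13
ee_pos: [0.5387, 0.2052, 0.1989]
eef_rot: [3.138, 0.009, 3.073]
force: [1.5, 0.4, 1.6]
grip_width: 0.0562
t 13.18 pos [0.5379 0.2049 0.1957] rot [3.1391 0.0065 3.0728] w 0.05637471275421619 F [ 0.303   0.3969 -1.1062]
time_s: 14.02
ee_pos: [0.6354, -0.0685, 0.1904]
eef_rot: [3.141, -0.001, 3.07]
force: [0.1, 0.9, -0.3]
grip_width: 0.0566
[277. 209.] bc [ 0.6359 -0.0664] [32.8 38.6] 2.1
t 14.07 pos [ 0.6352 -0.0671  0.1906] rot [ 3.1413 -0.0013  3.0716] w 0.05612712844534347 F [-0.6613 -0.3217  0.2525]
```

View pics/w14.png

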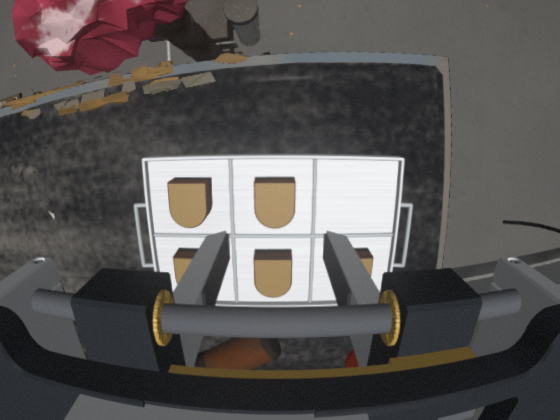

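View pics/w15.png

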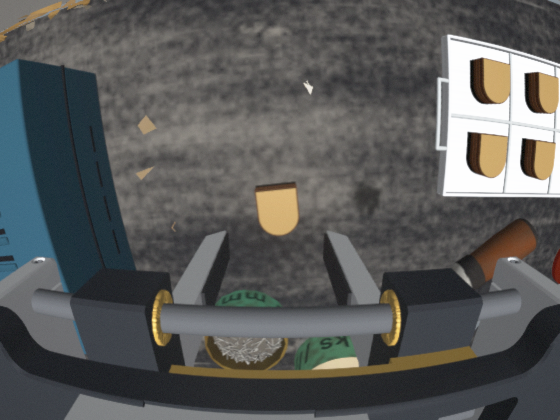

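```bash
python3 - <<'E'
from h import *
s=cam("scene"); d=cam("side")
print("jar base", plane(s,(219,199),0), plane(d,(203,237),0), "jar top near edge", tri([(s,(228,170)),(d,(213,203))]))
print("tin near edge",plane(s,(255,189),0),plane(d,(228,218),0))
E
python3 -m pendant '[[0,0.004,0.2,0,0,-0.2,-0.2],[0,0,0.25,0,0,0,-0.2],[0,0,0.15,0,0,0,-0.2],[0,0,0.06,0,0,0,-0.2],[0,0,0,0,0,0,-0.2],[0,0,0,0,0,0,-0.2]]'
python3 - <<'E'
from h import *
w=cam("wrist","pics/w16.png")
o=ctrl.get_obs()
for b in blocks(w,.022,(150,100,400,330),200): print(b["px"].round(),"bc",b["bc"],np.round(b["size"],1),round(b["ang"],1))
print(step(np.array([.6357,-.0667,.1015])-o["ee_pos"]))
E
```

```text
jar base [[0.779  0.0019 0.    ]] [[0.7889 0.0029 0.    ]] jar top near edge (array([ 0.7618, -0.0284,  0.0953]), [np.float64(2.7788544977430853), np.float64(2.77885449774316)])
tin near edge [[ 0.7241 -0.094   0.    ]] [[ 0.7396 -0.0825  0.    ]]
time_s: 14.67
ee_pos: [0.6358, -0.0658, 0.113]
eef_rot: [-3.141, 0.001, -3.105]
force: [-0.1, -0.8, 1.2]
grip_width: 0.0565
[393. 310.] bc [0.6788 0.014 ] [10.6 35.4] 30.3
[159. 309.] bc [ 0.6837 -0.1408] [10.8 34.1] -26.1
[273. 243.] bc [ 0.6356 -0.0669] [33.  39.4] 2.1
t 14.72 pos [ 0.6361 -0.066   0.1136] rot [-3.1412  0.0019 -3.1052] w 0.056558295576407853 F [-0.4675 -1.0197 -0.2719]
[ 0.0035 -0.0055  0.1012]
```

View pics/w16.png

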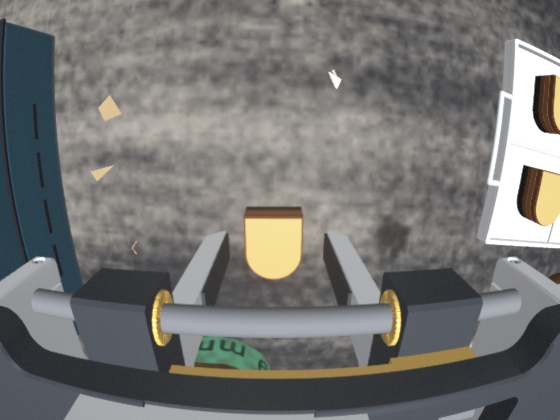

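```bash
python3 -m pendant '[[0,-0.005,0.1,0,0,0,-0.2],[0,0,0,0,0,0,1],[0,0,0,0,0,0,1],[0,0,0,0,0,0,1],[0,0,0,0,0,0,1],[0,0,0,0,0,0,1],[0,0,0,0,0,0,1],[0,0,0,0,0,0,1],[0,0,0,0,0,0,1]]' 25 && python3 -m pendant '[[0,0,-0.1,0,0,0,1],[0,0,-0.25,0,0,0,1],[0,0,-0.25,0,0,0,1],[0,0,0,0,0,0.2,1],[0,0,0,0,0,0,1]]' && python3 -m pendant '[[0.099,0.2785,0,0,0,0,1],[0.099,0.2785,0,0,0,0,1],[0.099,0.2785,0,0,0,0,1],[0.099,0.2785,0,0,0,0,1],[0.099,0.2785,0,0,0,0,1],[0.099,0.2785,0,0,0,0,1],[0.099,0.2785,0,0,0,0,1],[0.099,0.2785,0,0,0,0,1],[0.099,0.2785,0,0,0,0,1],[0.099,0.2785,0,0,0,0,1]]' && python3 -m pendant '[[0,0,0.15,0,0,0,1],[0,0,0,0,0,0,1],[0,0,0,0,0,0,1],[0,0,0,0,0,0,1]]'
python3 - <<'E'
from h import *
w=cam("wrist","pics/w17.png")
o=ctrl.get_obs()
for b in blocks(w,o["ee_pos"][2]-.0795,(150,100,400,330),200): print(b["px"].round(),"bc",b["bc"],np.round(b["size"],1),round(b["ang"],1))
print(step(np.array([.5406,.2756,.1085])-o["ee_pos"]))
E
```

```text
time_s: 15.47
ee_pos: [0.6357, -0.0671, 0.1004]
eef_rot: [-3.141, 0.001, -3.106]
force: [0.4, -0.6, 2.5]
grip_width: 0.0338
time_s: 15.88
ee_pos: [0.6361, -0.0671, 0.1747]
eef_rot: [-3.141, 0.004, 3.068]
force: [-0.3, 0.3, -1.4]
grip_width: 0.0342
time_s: 16.72
ee_pos: [0.5389, 0.276, 0.1714]
eef_rot: [-3.141, -0.001, 3.076]
force: [0.9, -0.4, -0.3]
grip_width: 0.034
time_s: 17.05
ee_pos: [0.5403, 0.2737, 0.1542]
eef_rot: [-3.141, -0.001, 3.073]
force: [0.1, 0.2, -0.5]
grip_width: 0.0336
[278. 299.] bc [0.5666 0.2735] [ 9.6 24.1] 85.9
[276. 252.] bc [0.5406 0.2742] [31.9 37. ] -4.0
[177. 224.] bc [0.5201 0.2221] [23.7 28.1] -4.0
t 17.1 pos [0.5405 0.2736 0.1546] rot [-3.1416  0.0001  3.0723] w 0.033818452019660335 F [-0.2999 -0.1495 -0.541 ]
[0.0004 0.0163 0.3839]
```

View pics/w17.png

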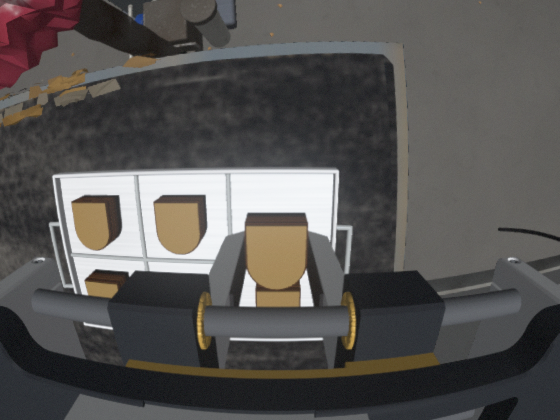

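```bash
python3 -m pendant '[[0,0.012,0.13,0,0,0,1],[0,0,0.13,0,0,0,1],[0,0,0.08,0,0,0,1],[0,0,0.04,0,0,0,1],[0,0,0.012,0,0,0,1],[0,0,0,0,0,0,1],[0,0,0,0,0,0,1]]'
python3 - <<'E'
from h import *
w=cam("wrist","pics/w18.png")
o=ctrl.get_obs()
for b in blocks(w,.028,(150,100,400,330),200): print(b["px"].round(),"bc",b["bc"],np.round(b["size"],1),round(b["ang"],1))
print(step(np.array([.5406,.2756,.1068])-o["ee_pos"]))
E
```

```text
time_s: 17.68
ee_pos: [0.5405, 0.276, 0.1078]
eef_rot: [3.141, 0.001, 3.073]
force: [0.3, 0.3, 0.2]
grip_width: 0.0335
[276. 252.] bc [0.5412 0.2765] [32.1 37.2] -4.0
[162. 248.] bc [0.5322 0.2137] [16.8 29.8] 169.5
t 17.73 pos [0.5405 0.276  0.1079] rot [3.1411 0.001  3.0726] w 0.03342804769867523 F [ 0.3987  0.1528 -1.2541]
[-0.0013 -0.0034  0.009 ]
```

```bash
python3 -m pendant '[[0,0,0.009,0,0,0,1],[0,0,0,0,0,0,0.6],[0,0,0,0,0,0,0.2],[0,0,0,0,0,0,0],[0,0,0,0,0,0,0],[0,0,0,0,0,0,0],[0,0,-0.1,0,0,0,0],[0,0,-0.3,0,0,0,-0.1],[0,0,-0.3,0,0,0,-0.3],[0,0,-0.3,0,0,0,-0.5]]' && python3 -m pendant '[[0.15,-0.25,-0.1,0,0,0,-1],[0.15,-0.25,-0.1,0,0,0,-1],[0.15,-0.25,-0.1,0,0,0,-1],[0,0,0,0,0,0,-1],[0,0,0,0,0,0,-1],[0,0,0,0,0,0,-1]]'
python3 - <<'E'
from h import *
w=cam("wrist","pics/w19.png")
T=np.array([.5685,.2015]); a=np.radians(-3.95); R=np.array([[np.cos(a),-np.sin(a)],[np.sin(a),np.cos(a)]])
s=cam("scene","pics/s19.png"); d=cam("side","pics/d19.png")
for c,box in [(w,(100,60,500,300)),(s,(180,230,300,310)),(d,(240,255,320,350))]:
  for b in blocks(c,.028,box,100): print(c["n"],b["px"].round(),"tray cen",R.T@(b["cen"]-T),"bc",R.T@(b["bc"]-T),np.round(b["size"],1),round(b["ang"],1))
step([0,0,0])
E
```

```text
time_s: 18.57
ee_pos: [0.5399, 0.2759, 0.2283]
eef_rot: [-3.142, -0.0, 3.073]
force: [0.5, 0.2, -0.6]
grip_width: 0.0617
time_s: 19.07
ee_pos: [0.4804, 0.1902, 0.2626]
eef_rot: [3.141, 0.001, 3.072]
force: [0.8, -0.2, -0.2]
grip_width: 0.0937
wrist [291. 292.] tray cen [0.0256 0.0003] bc [0.0256 0.0004] [18.4 29.6] 85.4
wrist [227. 291.] tray cen [ 0.0256 -0.0719] bc [ 0.0255 -0.0717] [21.2 30.5] 85.5
wrist [353. 291.] tray cen [0.0263 0.0718] bc [0.026  0.0716] [22.7 31.8] -96.7
wrist [293. 241.] tray cen [-0.0343  0.0019] bc [-0.0329  0.002 ] [28.5 35.2] -3.8
wrist [225. 240.] tray cen [-0.0349 -0.0705] bc [-0.0338 -0.0704] [30.1 35.3] -3.5
wrist [357. 236.] tray cen [-0.0403  0.0674] bc [-0.0355  0.0732] [30.8 32.4] -1.1
wrist [149. 154.] tray cen [-0.1288 -0.147 ] bc [-0.1285 -0.1472] [ 8.2 50.5] -87.4
wrist [191. 131.] tray cen [-0.1504 -0.101 ] bc [-0.1514 -0.103 ] [12.  38.5] -83.0
wrist [257. 122.] tray cen [-0.1578 -0.0355] bc [-0.1583 -0.0347] [ 6.8 21.3] 85.3
scene [214. 301.] tray cen [-0.0355  0.0718] bc [-0.0342  0.0717] [31.8 36.8] -6.7
scene [195. 285.] tray cen [0.0315 0.0706] bc [0.0324 0.0704] [31.  38.2] -8.1
scene [236. 282.] tray cen [-0.035   0.0004] bc [-0.0338  0.0003] [31.7 37.4] -5.4
scene [217. 267.] tray cen [ 0.0318 -0.0014] bc [ 0.0321 -0.0012] [30.7 36.1] -0.1
scene [257. 264.] tray cen [-0.0352 -0.0717] bc [-0.0338 -0.0714] [31.  37.3] -1.5
t 19.22 pos [0.4804 0.1906 0.2615] rot [-3.1414 -0.0007  3.0734] w 0.094065028751968 F [-0.1462  0.3339  0.0977]
```

View pics/w19.png

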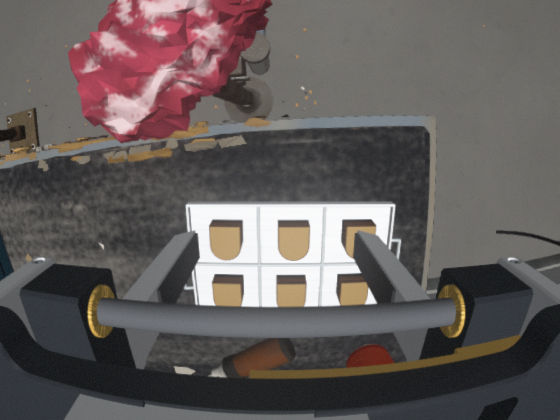

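View pics/d19.png

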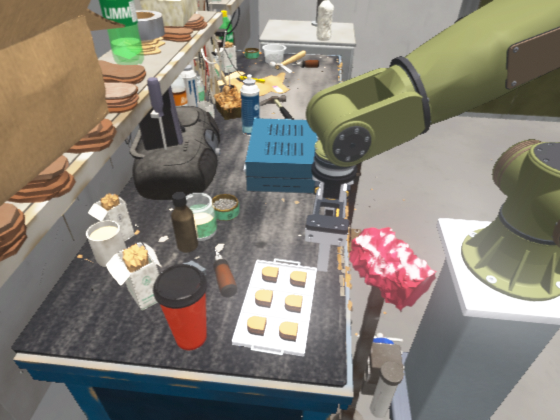

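```bash
python3 -m pendant '[[-0.0127,-0.284,-0.05,0,0,0,-1],[-0.0127,-0.284,-0.05,0,0,0,-1],[-0.0127,-0.284,-0.05,0,0,0,-1],[-0.0127,-0.284,-0.05,0,0,0,-1],[-0.0127,-0.284,-0.05,0,0,0,-1],[-0.0127,-0.284,-0.05,0,0,0,-1],[-0.0127,-0.284,0,0,0,0,-1],[-0.0127,-0.284,0,0,0,0,-1],[-0.0127,-0.284,0,0,0,0,-1],[-0.0127,-0.284,0,0,0,0,-1]]' && python3 -m pendant '[[-0.0127,-0.284,0,0,0,0,-1],[-0.0127,-0.284,0,0,0,0,-1],[0,0,0,0,0,0,-1],[0,0,0,0,0,0,-1],[0,0,0,0,0,0,-1]]'
python3 - <<'E'
from h import *
w=cam("wrist","pics/w20.png"); step([0,0,0]); print(ctrl.get_obs()["qpos"])
np.savez("w20.npz",**{k:w[k] for k in ["image","mtx","R","t","o"]})
E
```

```text
time_s: 20.05
ee_pos: [0.472, -0.1525, 0.2976]
eef_rot: [3.141, -0.001, 3.073]
force: [0.3, 0.7, -0.8]
grip_width: 0.0941
time_s: 20.47
ee_pos: [0.4705, -0.2188, 0.2974]
eef_rot: [3.141, -0.001, 3.073]
force: [-0.8, 0.4, 0.5]
grip_width: 0.0941
t 20.52 pos [ 0.4705 -0.2184  0.2976] rot [ 3.1411 -0.0007  3.0737] w 0.09396592027446332 F [ 0.2917  0.1131 -0.5229]
[-0.5052  0.2348  1.6154  0.0002  1.2923 -2.0082]
```

View pics/w20.png

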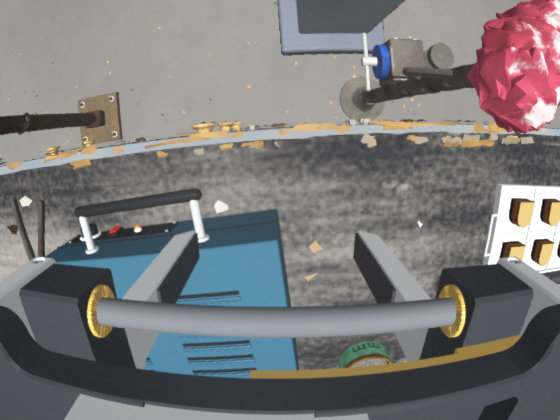

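Run:
```python
from h import *
w=cam("wrist"); s=cam("scene"); d=cam("side")
e1=plane(w,(78,212),.087)[0]; e2=plane(w,(200,194),.087)[0]; print(e1,e2,(e1+e2)/2,np.linalg.norm(e1-e2),np.degrees(np.arctan2(*(e1-e2)[:2][::-1])))
print("tri R end",tri([(w,(200,194)),(s,(373.4,168))]), "L end",tri([(w,(78,212)),(s,(394.4,143))]))
x=w["image"][170:290,20:300,::-1]; cv2.imwrite("pics/w20c.png",cv2.resize(x,None,fx=2.8,fy=2.8))
```

```text
[ 0.4694 -0.4302  0.087 ] [ 0.4604 -0.2884  0.087 ] [ 0.4649 -0.3593  0.087 ] 0.14208109495453822 -86.36690443456604
tri R end (array([ 0.4563, -0.2874,  0.0935]), [np.float64(2.773145655908226), np.float64(2.7731456559081153)]) L end (array([ 0.4674, -0.4328,  0.0852]), [np.float64(2.710632460337918), np.float64(2.71063246033791)])
```

View pics/w20c.png

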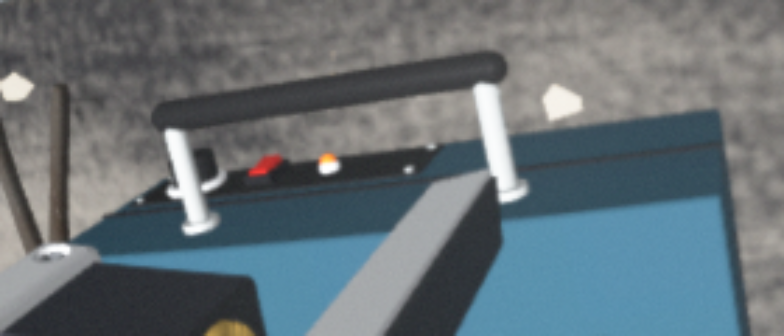

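```bash
python3 -m pendant '[[-0.009,-0.294,0,0,0,0,-1],[-0.009,-0.294,0,0,0,0,-1],[-0.009,-0.294,0,0,0,0,-1],[-0.009,-0.294,0,0,0,0,-1],[0,0,0,0,0,0.229,-1],[0,0,0,0,0,0.229,-1],[0,0,0,0,0,0.229,-1],[0,0,0,0,0,0.229,-1],[0,0,0,0,0,0.229,-1],[0,0,0,0,0,0.229,-1]]' && python3 -m pendant '[[0,0,0,0,0,0.229,-1],[0,0,0,0,0,0.229,-1],[0,0,0,0,0,0.229,-1],[0,0,0,0,0,0.229,-1],[0,0,0,0,0,0.229,-1],[0,0,0,0,0,0.229,-1],[0,0,0,0,0,0,-1],[0,0,0,0,0,0,-1],[0,0,0,0,0,0,-1]]'
python3 - <<'E'
from h import *
w=cam("wrist","pics/w21.png"); step([0,0,0]); print(ctrl.get_obs()["qpos"],proj(w,[[.4694,-.4302,.087],[.4604,-.2884,.087],[.4649,-.3593,.087]]))
E
```

```text
time_s: 21.5
ee_pos: [0.4651, -0.3597, 0.2981]
eef_rot: [3.142, 0.0, 2.348]
force: [0.5, 0.6, 0.9]
grip_width: 0.0941
time_s: 22.25
ee_pos: [0.465, -0.3601, 0.2981]
eef_rot: [3.141, 0.0, 1.638]
force: [-0.2, -0.5, 0.2]
grip_width: 0.0939
t 22.3 pos [ 0.4649 -0.3602  0.298 ] rot [3.1416 0.     1.6377] w 0.09400777600183029 F [0.2564 0.5627 0.4065]
[-0.7214  0.3886  1.4134 -0.      1.3396 -0.7883] [[275.2288 268.7366]
 [275.7639 122.1626]
 [275.4737 199.4528]]
```

View pics/w21.png

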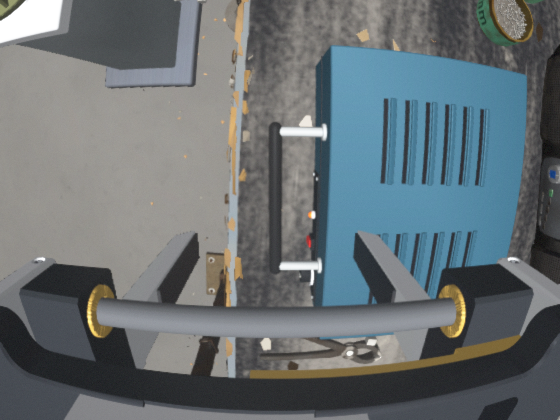

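Run:
```python
from h import *
z=np.load("w20.npz"); w0={k:z[k] for k in z.files}; w0["n"]="wrist"
w=cam("wrist")
g=w["image"].max(axis=2); m=((g<70)*255).astype(np.uint8); q=np.zeros_like(m); q[100:290,255:300]=m[100:290,255:300]
# bar column rows
for r in (140,160,180,200,220,240,255):
    c=np.where(q[r,262:292]>0)[0]+262; print(r,c.min(),c.max(),end=' | ')
col=q[:,273:279].max(axis=1); rr=np.where(col>0)[0]; print(rr.min(),rr.max())
A=tri([(w0,(200.4,193.9)),(w,(275.5,122.5))]); B=tri([(w0,(75.4,211.4)),(w,(275.5,271.5))]); print(A,B,(A[0]+B[0])/2,np.linalg.norm(A[0]-B[0]))
print(plane(w,[(275.5,rr.min()),(275.5,rr.max())],.087))
step([0,0,0])
```

```text
140 269 281 | 160 269 281 | 180 269 281 | 200 270 280 | 220 270 280 | 240 270 280 | 255 268 280 | 122 273
(array([ 0.4603, -0.2887,  0.0856]), [np.float64(0.16272295759146657), np.float64(0.16272295759154984)]) (array([ 0.4693, -0.4352,  0.0843]), [np.float64(0.7017827106743403), np.float64(0.7017827106742713)]) [ 0.4648 -0.362   0.0849] 0.14681039979411867
[[ 0.4602 -0.2884  0.087 ]
 [ 0.4699 -0.435   0.087 ]]
t 22.35 pos [ 0.4649 -0.3602  0.298 ] rot [3.1415 0.0001 1.6368] w 0.09404534344096359 F [-0.4689  0.9375  0.3483]
```

```bash
python3 -m pendant '[[0,0,0.08,0,0,0,0.15],[0,0,0.08,0,0,0,0.15],[0,0,0.08,0,0,0,0.15],[0,0,0,0,0,0,0.15],[0,0,0,0,0,0,0.15],[0,0,0,0,0,0,0.15],[0,0,0,0,0,0,0.15],[0,0,0,0,0,0,0.15],[0,0,0,0,0,0,0.15],[0,0,0,0,0,0,0.15]]' 40
python3 - <<'E'
from h import *
w=cam("wrist","pics/w22.png"); step([0,0,0])
E
```

```text
time_s: 23.18
ee_pos: [0.4648, -0.3604, 0.2694]
eef_rot: [3.141, 0.0, 1.634]
force: [-0.3, 0.1, -0.1]
grip_width: 0.0401
t 23.23 pos [ 0.4648 -0.3604  0.2693] rot [3.1414 0.0002 1.6339] w 0.04018539180461232 F [-0.5352 -0.2117  0.3071]
```

View pics/w22.png

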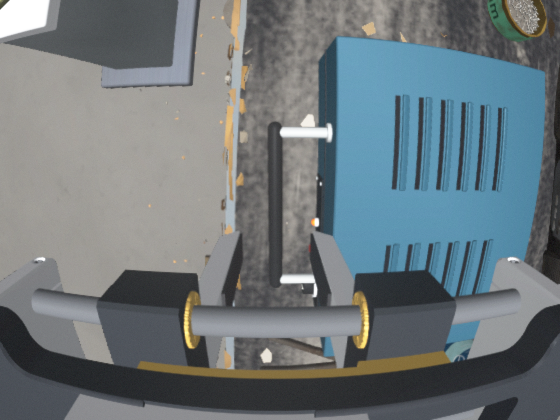

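```bash
python3 -m pendant '[[0,0,0.2,0,0,0,0.15],[0,0,0.2,0,0,0,0.15],[0,0,0.15,0,0,0,0.15],[0,0,0,0,0,0,0.15],[0,0,0,0,0,0,0.15]]'
python3 - <<'E'
from h import *
w=cam("wrist","pics/w23.png"); step([0,0,0])
E
```

```text
time_s: 23.65
ee_pos: [0.4647, -0.3604, 0.2031]
eef_rot: [-3.141, -0.001, 1.634]
force: [1.2, -0.4, -0.3]
grip_width: 0.0401
t 23.7 pos [ 0.465  -0.3607  0.2042] rot [3.141  0.0007 1.6338] w 0.0400941039889331 F [0.2402 0.6271 0.399 ]
```

View pics/w23.png

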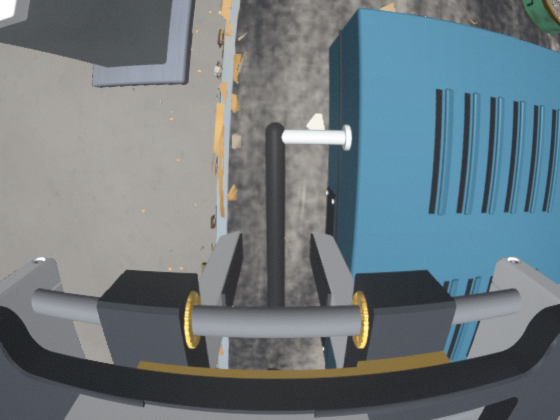

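Bar runs centred (col 275) between the fingers, which clear the hood face (col ~330). Going down and gripping.

```bash
python3 -m pendant '[[0,0,0.15,0,0,0,0.15],[0,0,0.12,0,0,0,0.15],[0,0,0.065,0,0,0,0.15],[0,0,0,0,0,0,0.15]]' && python3 -m pendant '[[0,0,0,0,0,0,1],[0,0,0,0,0,0,1],[0,0,0,0,0,0,1],[0,0,0,0,0,0,1],[0,0,0,0,0,0,1],[0,0,0,0,0,0,1],[0,0,0,0,0,0,1],[0,0,0,0,0,0,1]]' 40
python3 - <<'E'
from h import *
w=cam("wrist","pics/w24.png"); step([0,0,0])
E
```

```text
time_s: 24.03
ee_pos: [0.4647, -0.3604, 0.1627]
eef_rot: [-3.141, -0.001, 1.634]
force: [0.3, -0.4, 0.2]
grip_width: 0.0399
time_s: 24.7
ee_pos: [0.4643, -0.3606, 0.1635]
eef_rot: [-3.14, 0.0, 1.634]
force: [-6.1, 0.2, 5.4]
grip_width: 0.0107
t 24.75 pos [ 0.4642 -0.3606  0.1635] rot [-3.1404  0.0001  1.6338] w 0.010909374319522833 F [-7.713  -0.3745  6.8305]
```

View pics/w24.png

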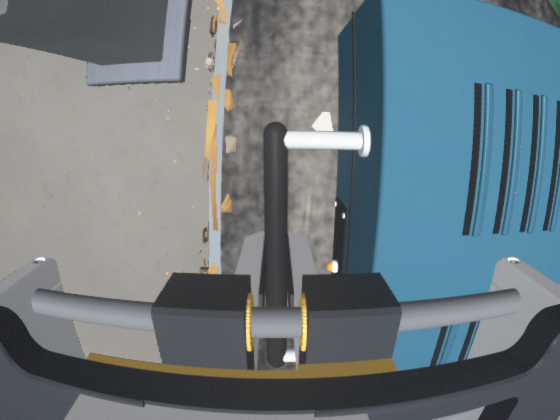

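```bash
python3 -m pendant '[[0,0.013,-0.094,0,0,0,1],[0,0.013,-0.094,0,0,0,1],[0,0.022,-0.093,0,0,0,1],[0,0.022,-0.093,0,0,0,1],[0,0,0,0,0,0,1]]'
python3 - <<'E'
from h import *
step([0,0,0]); s=cam("scene","pics/s25.png"); d=cam("side","pics/d25.png"); step([0,0,0])
x=np.hstack([s["image"][90:260,240:440],d["image"][80:250,220:420]])[:,:,::-1]; cv2.imwrite("pics/sd25.png",cv2.resize(x,None,fx=2,fy=2))
E
```

```text
time_s: 25.17
ee_pos: [0.4729, -0.3601, 0.21]
eef_rot: [-3.141, 0.0, 1.634]
force: [-9.2, -1.8, -0.3]
grip_width: 0.0106
t 25.17 pos [ 0.4729 -0.3601  0.21  ] rot [-3.1405  0.0005  1.6338] w 0.010611082569416628 F [-9.1642 -1.7868 -0.2983]
t 25.27 pos [ 0.4725 -0.3601  0.2085] rot [-3.1399  0.0001  1.6337] w 0.010772524656522451 F [-7.9775 -2.6455 -2.0379]
```

View pics/sd25.png

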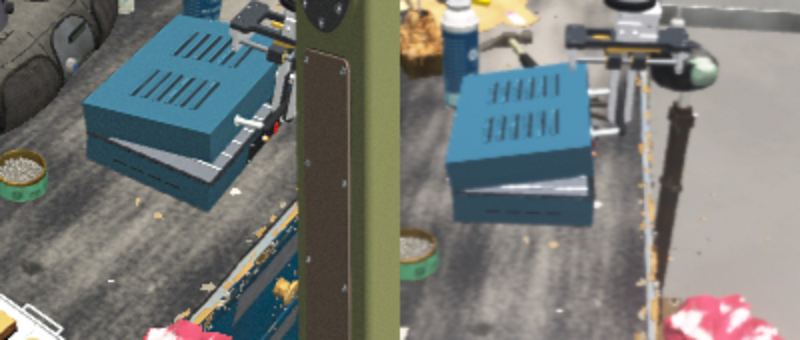

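```bash
python3 -m pendant '[[0,0.027,-0.090,0,0,0,1],[0,0.030,-0.090,0,0,0,1],[0,0.037,-0.087,0,0,0,1],[0,0.037,-0.087,0,0,0,1],[0,0.045,-0.084,0,0,0,1],[0,0.045,-0.084,0,0,0,1],[0,0.052,-0.080,0,0,0,1],[0,0.052,-0.080,0,0,0,1],[0,0,0,0,0,0,1]]'
python3 - <<'E'
from h import *
step([0,0,0]); s=cam("scene"); d=cam("side"); step([0,0,0])
x=np.hstack([s["image"][90:260,240:440],d["image"][60:230,220:420]])[:,:,::-1]; cv2.imwrite("pics/sd26.png",cv2.resize(x,None,fx=2,fy=2))
E
```

```text
time_s: 26.02
ee_pos: [0.5118, -0.3575, 0.2925]
eef_rot: [-3.14, 0.001, 1.634]
force: [-17.7, 2.1, 8.7]
grip_width: 0.0106
t 26.02 pos [ 0.5118 -0.3575  0.2925] rot [-3.1403  0.0008  1.6338] w 0.010631172935866127 F [-17.6864   2.0999   8.6935]
t 26.12 pos [ 0.511  -0.3575  0.2911] rot [-3.1385  0.0001  1.6335] w 0.011086319922097842 F [-17.2663   1.6965   7.8798]
```

View pics/sd26.png

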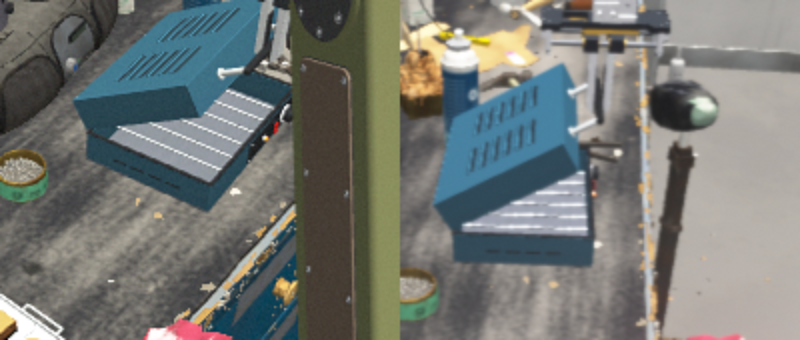

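```bash
python3 -m pendant '[[0,0.055,-0.075,0,0,0,1],[0,0.055,-0.075,0,0,0,1],[0,0.062,-0.069,0,0,0,1],[0,0.063,-0.069,0,0,0,1],[0,0.070,-0.063,0,0,0,1],[0,0.070,-0.063,0,0,0,1],[0,0.075,-0.057,0,0,0,1],[0,0.075,-0.057,0,0,0,1],[0,0,0,0,0,0,1]]'
python3 - <<'E'
from h import *
step([0,0,0]); s=cam("scene"); d=cam("side"); w=cam("wrist","pics/w27.png"); step([0,0,0])
o=ctrl.get_obs(); dx=(o["ee_pos"]-[.4643,-.3606,.1635]); bx=dx[0]*.998+dx[1]*.063
print("angle",np.degrees(np.arctan2(26+dx[2]*1000,260-bx*1000))-5.7, "R",np.hypot(26+dx[2]*1000,260-bx*1000))
x=np.hstack([s["image"][90:260,240:440],d["image"][60:230,220:420]])[:,:,::-1]; cv2.imwrite("pics/sd27.png",cv2.resize(x,None,fx=2,fy=2))
E
```

```text
time_s: 26.87
ee_pos: [0.5752, -0.3535, 0.3568]
eef_rot: [3.14, 0.003, 1.634]
force: [-13.2, 0.9, 15.8]
grip_width: 0.0107
t 26.87 pos [ 0.5752 -0.3535  0.3568] rot [3.1403 0.0028 1.6338] w 0.010694272572195438 F [-13.1749   0.8935  15.7904]
t 27.02 pos [ 0.5742 -0.3536  0.356 ] rot [3.1414 0.0019 1.6333] w 0.010774917741974728 F [-11.9624   0.2886  13.5644]
angle 49.85152457206951 R 264.99874070776787
```

View pics/sd27.png

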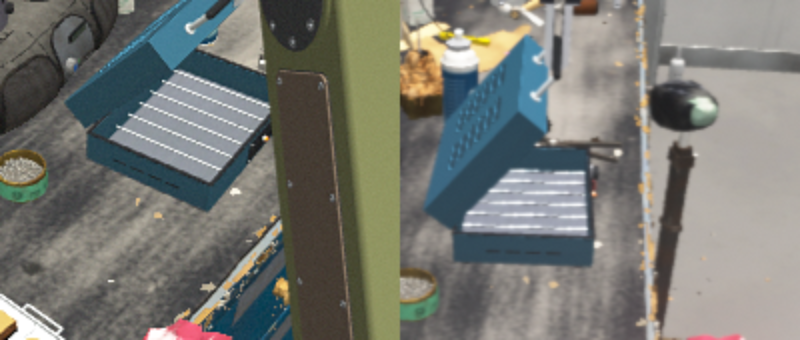

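View pics/w27.png

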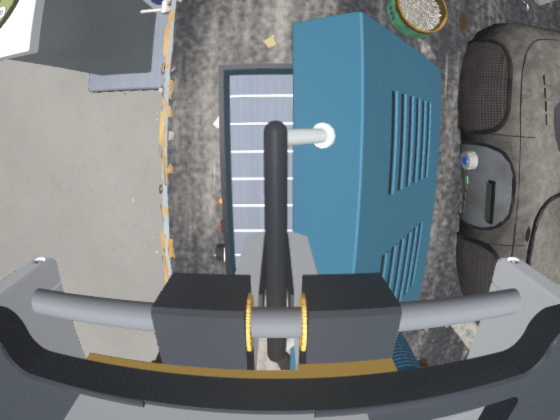

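```bash
python3 -m pendant '[[0,-0.005,0,0,0,0,1],[0,0,0,0,0,0,1],[0,0,0,0,0,0,1],[0,0,0,0,0,0,1],[0,0,0,0,0,0,1],[0,0,0,0,0,0,1],[0,0,0,0,0,0,1],[0,0,0,0,0,0,1],[0,0,0,0,0,0,1],[0,0,0,0,0,0,1]]'
python3 - <<'E'
from h import *
step([0,0,0]); s=cam("scene","pics/s28.png"); d=cam("side","pics/d28.png"); w=cam("wrist","pics/w28.png"); step([0,0,0])
dd=ray(w,(275.5,123))[0]
for y in (-.286,-.2884,-.291):
    p=w["o"]+dd*((y-w["o"][1])/dd[1]); q=np.array([.7245,-.343,.061]); print(y,p, "ang",np.degrees(np.arctan2(p[2]-.061,(q[0]-p[0])*.998-(p[1]-q[1])*.063))-5.7)
T=np.array([.5685,.2015]); a=np.radians(-3.95); R=np.array([[np.cos(a),-np.sin(a)],[np.sin(a),np.cos(a)]])
for c,box in [(s,(180,230,300,310)),(d,(240,255,320,350))]:
  for b in blocks(c,.028,box,60): print(c["n"],"bc",R.T@(b["bc"]-T),np.round(b["size"],1))
x=d["image"][30:230,200:400,::-1]; cv2.imwrite("pics/d28c.png",cv2.resize(x,None,fx=3,fy=3))
E
```

```text
time_s: 27.85
ee_pos: [0.5735, -0.3537, 0.3556]
eef_rot: [3.142, 0.002, 1.633]
force: [-10.1, -0.4, 11.0]
grip_width: 0.0107
t 27.85 pos [ 0.5735 -0.3537  0.3556] rot [3.1415 0.0017 1.6332] w 0.010715307559745446 F [-10.1214  -0.3771  10.9712]
t 28.0 pos [ 0.5735 -0.3537  0.3556] rot [3.1415 0.0016 1.6332] w 0.010932149861480308 F [-9.9349  1.0946 11.1114]
-0.286 [ 0.5691 -0.286  -0.1862] ang -64.20106836873734
-0.2884 [ 0.5691 -0.2884 -0.4564] ang -79.36107694534536
-0.291 [ 0.569  -0.291  -0.7491] ang -85.0800427993897
scene bc [-0.0346  0.0723] [31.9 36.7]
scene bc [0.0322 0.0709] [32.6 37. ]
scene bc [-0.0338  0.0003] [31.7 37.4]
scene bc [ 0.032  -0.0009] [31.4 36.2]
scene bc [-0.0338 -0.071 ] [31.7 37.4]
scene bc [ 0.0322 -0.0732] [31.3 36.4]
```

View pics/d28c.png

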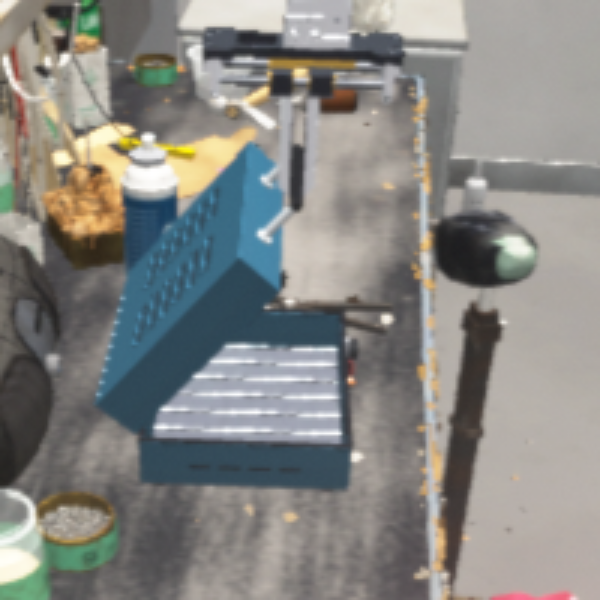

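View pics/w28.png

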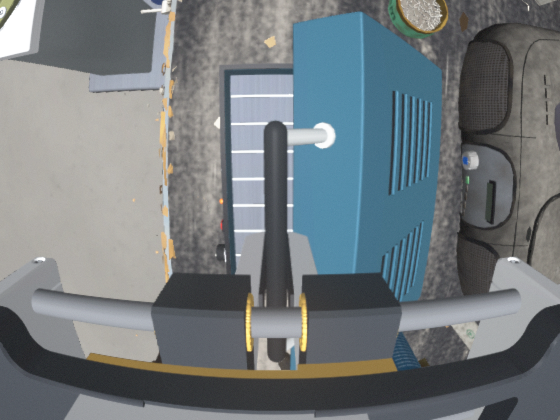

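Run:
```python
from h import *
w=cam("wrist"); d=cam("side")
A,r=tri([(w,(275.5,123)),(d,(298.7,98.7))]); q=np.array([.7245,-.343,.061]); v=A-q
print(A,r,"ang",np.degrees(np.arctan2(v[2],-(v[0]*.998+v[1]*.063)))-5.7,"R",np.hypot(v[2],v[0]*.998+v[1]*.063)); step([0,0,0])
```

```text
[ 0.5684 -0.282   0.2746] [np.float64(0.8726903150230674), np.float64(0.872690315023162)] ang 48.865130906561596 R 0.2621447289652265
t 28.1 pos [ 0.5735 -0.3536  0.3556] rot [3.1415 0.0016 1.6333] w 0.01082450490108669 F [-10.0546   0.881   11.4451]
```

```bash
python3 -c "
from station import hand_in, ctrl
print(hand_in()); print(ctrl.get_obs()['time_s'])"
```

```text
the job is handed in; nothing more can be done
None
the job is handed in; nothing more can be done
```

The tray is full, and I handed the job in at about 28 s of the 72 s with the gripper still holding the hood at about 49–50°. No verdict was reported.

**Blocks:** I set the three loose heel blocks cement side up in the front row, round ends the same way as the laid row. The last scene image puts all three within about 2 mm of mid-compartment. They measured square to within a few degrees, and the far row was within about 1–2 mm of where it should be.

**Hood:** I gripped the handle bar with 40 N and swung the hood up along its hinge arc. Triangulating the bar end from the wrist and side images gave 48.9° and a radius of 262 mm (261 expected). The wrist position gave 49.9°. The arm and grip were steady over the last second.

**Checks that disagreed or were not made:**
- The wrist position gave an arc radius of 265 mm, against 262 mm from the images. The bar probably slid a few mm along the pads.
- About 15 N of radial push remained on the hood at hand-in, and I left it.
- One block outline (left compartment, partly behind a finger in the wrist view) came out distorted. The scene view put that block within about 2 mm of its place.
- The side view gave no usable block outlines in the last check, so the final block positions rest on the scene view alone.
- I did not go near or touch the tin, the cup or the awl, but I did not re-measure where they lie.

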